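Bolt the tube carrier to the shaker and load it

TASK

The tube carrier on the shaker is held by one bolt only and its other hole is out of line: push the tapered drift down fully home through both holes to lever them into line, take it out, and drop the loose bolt into the hole until its head sits flat on the plate. After that, stand every sample tube lying on the bench upright in the carrier's cups, caps up, one to a cup. Leave the drift upright and fully home in its own hole in the tool block, and leave the two loose vials on the bench in front of the shaker where they are.

Things in the scene. Friction and masses are not known exactly. Their poses are not given: they have to be found in the camera images.
- deck_hole (a point): bolt hole in the top of the white shaker (fixed box 160 x 310 mm, 60 mm tall, dark front panel): 16 mm across, 50 mm deep, blind. The point is the middle of its mouth, level with the shaker's top, on which the carrier lies. Shaker's frame: z up, y along its long side towards the end with the hole.
- plate_hole (a point): 16 mm through hole in the free end of the carrier, an aluminium plate 90 x 290 x 12 mm on the shaker. Point: hole centre at the plate's top face, 12 mm above deck_hole. A fitted bolt 240 mm away in -y is the plate's pivot: it swings stiffly (4 N here), stays where left, cannot lift. Starts 4 to 7 mm out of line with deck_hole. Carrier's frame: z up, y from pivot to this hole.
- cup_0 (a point): one of three holder cups in the blue block (52 x 180 mm, 36 mm tall) on the carrier: round socket 31 mm across, 33 mm deep, flat floor. The cups stand 62 mm apart along the carrier's y; cup_2 is 58 mm from plate_hole, and the block's end face 30 mm from it. The point is the middle of the cup's mouth, 36 mm above the plate. Carrier's frame, z up.
- cup_1 (a point): one of three holder cups in the blue block (52 x 180 mm, 36 mm tall) on the carrier: round socket 31 mm across, 33 mm deep, flat floor. The cups stand 62 mm apart along the carrier's y; cup_2 is 58 mm from plate_hole, and the block's end face 30 mm from it. The point is the middle of the cup's mouth, 36 mm above the plate. Carrier's frame, z up.
- cup_2 (a point): one of three holder cups in the blue block (52 x 180 mm, 36 mm tall) on the carrier: round socket 31 mm across, 33 mm deep, flat floor. The cups stand 62 mm apart along the carrier's y; cup_2 is 58 mm from plate_hole, and the block's end face 30 mm from it. The point is the middle of the cup's mouth, 36 mm above the plate. Carrier's frame, z up.
- drift: tapered drift, 0.2 kg: yellow square handle 24 x 24 mm, 60 mm tall, over a steel shank. Origin on the axis at the handle's flat underside (the shoulder); z up the handle, x and y square to its flats. Below the shoulder the shank is 15 mm across for 22 mm, then tapers over 36 mm to a 5 mm tip. Fully home, the shoulder rests on the plate. Starts upright in the tool block.
- bolt: the loose bolt, 0.12 kg: dark steel, square head 24 x 24 mm, 24 mm tall; smooth shank 14 mm across, 40 mm long, end bevelled; it drops in and is not turned. Origin on its axis at the head's underside; z up through the head, x and y square to its flats. Starts upright in the tool block.
- stand_drift (a point): mouth of the drift's hole in the wooden tool block (fixed, 70 x 150 mm, 70 mm tall): 19 mm across, 62 mm deep; the point is the middle of the mouth at the block's top, z up. With the drift home, its shoulder rests on the block's top. The bolt's hole is 80 mm away along the block's y.
- stand_bolt (a point): mouth of the bolt's hole (17 mm across, 62 mm deep) in the tool block, likewise; the bolt need not return there.
- tube_a: closed sample tube, 28 mm across, 115 mm long, 0.06 kg: white with a red band; foot bevelled (20 mm across at its flat end, full width 8 mm up); orange square cap 28 x 28 mm over the last 25 mm. Origin on the axis at the foot end; x runs from foot to cap. Starts lying on the bench, axis 14 mm up, cap to the robot's right (-y). Two or three of the three tubes are present.
- tube_b: closed sample tube, 28 mm across, 115 mm long, 0.06 kg: white with a red band; foot bevelled (20 mm across at its flat end, full width 8 mm up); orange square cap 28 x 28 mm over the last 25 mm. Origin on the axis at the foot end; x runs from foot to cap. Starts lying on the bench, axis 14 mm up, cap to the robot's right (-y). Two or three of the three tubes are present.
- tube_c: closed sample tube, 28 mm across, 115 mm long, 0.06 kg: white with a red band; foot bevelled (20 mm across at its flat end, full width 8 mm up); orange square cap 28 x 28 mm over the last 25 mm. Origin on the axis at the foot end; x runs from foot to cap. Starts lying on the bench, axis 14 mm up, cap to the robot's right (-y). Two or three of the three tubes are present.
- vial_1: small glass vial, 24 mm across, 54 mm tall, red label, white cap; a bystander, origin under its middle
- vial_2: a second such vial; a bystander, origin under its middle
There are look-alikes about, which are no part of the job. What is shaped like the tube_c but blue is not meant.

How it is judged:
On the way, in this order (a step that is already met when the one before it is completed fails the run):
1. the drift is fully home in the carrier's hole and the two holes are in line (horizontal distance between drift and plate_hole below 0.0035 m and z of drift in the frame of plate_hole below 0.004 m and angle between drift's own z axis and vertical below 0.1 rad and horizontal distance between plate_hole and deck_hole below 0.0025 m), for 0.2 s.
2. the bolt is seated in its place, head on the plate (horizontal distance between bolt and plate_hole below 0.0035 m and z of bolt in the frame of plate_hole below 0.003 m and angle between bolt's own z axis and vertical below 0.1 rad and horizontal distance between plate_hole and deck_hole below 0.0025 m), for 0.2 s.
3. every tube stands upright in a cup of the bolted carrier (all of step 2 and angle between each of tube_a, tube_b, tube_c's own x axis and vertical below 0.15 rad and ((horizontal distance between tube_a and cup_0 below 0.008 m and z of tube_a in the frame of cup_0 below -0.028 m) or (horizontal distance between tube_a and cup_1 below 0.008 m and z of tube_a in the frame of cup_1 below -0.028 m) or (horizontal distance between tube_a and cup_2 below 0.008 m and z of tube_a in the frame of cup_2 below -0.028 m)) and ((horizontal distance between tube_b and cup_0 below 0.008 m and z of tube_b in the frame of cup_0 below -0.028 m) or (horizontal distance between tube_b and cup_1 below 0.008 m and z of tube_b in the frame of cup_1 below -0.028 m) or (horizontal distance between tube_b and cup_2 below 0.008 m and z of tube_b in the frame of cup_2 below -0.028 m)) and ((horizontal distance between tube_c and cup_0 below 0.008 m and z of tube_c in the frame of cup_0 below -0.028 m) or (horizontal distance between tube_c and cup_1 below 0.008 m and z of tube_c in the frame of cup_1 below -0.028 m) or (horizontal distance between tube_c and cup_2 below 0.008 m and z of tube_c in the frame of cup_2 below -0.028 m))), for 0.2 s.
At the end, for the whole second after the job is handed in: Bolt within 3.5 mm of the hole, head within 3 mm of the plate, holes within 2.5 mm of line; each tube cap up in a cup (tilt < 0.15 rad, foot within 8 mm of the axis, 28 mm deep); drift home in its block hole (4 mm); bolt and drift tilted < 0.1 rad; all at rest (all of step 3 and horizontal distance between drift and stand_drift below 0.004 m and z of drift in the frame of stand_drift below 0.004 m and angle between drift's own z axis and vertical below 0.1 rad and linear speed of each of tube_a, tube_b, tube_c, drift, bolt below 0.02 m/s); the robot touches nothing.
It fails at once if vial_1 is shoved more than 3 cm or tipped over (distance of vial_1 from where it was at the start of the episode above 0.03 m or angle between vial_1's own z axis and vertical above 0.5 rad).
It fails at once if vial_2 is shoved more than 3 cm or tipped over (distance of vial_2 from where it was at the start of the episode above 0.03 m or angle between vial_2's own z axis and vertical above 0.5 rad).
Of tube_a, tube_b, tube_c only 2 to 3 are there at a start; the rules pass over those that are not, and their reading is None.
At some moment in a run one of tube_a, tube_b, tube_c may be knocked a few centimetres aside while the robot is not near it.
It also fails if it takes over 210 s, if anything falls off the work surface, if the arm or the gripper's body presses on something with over 40 N, if the wrist force passes 120 N, or if a joint passes its speed limit or range.

ROBOT

A 6-joint arm with a two-finger parallel gripper is mounted at the origin on the work surface. World frame = base frame: x ahead of the robot, y to its left, z up, the work surface at z = 0. Lengths are in m, angles in rad, forces in N, time in s.
With the tool pointing down it reaches from about 0.3 to 0.875 m from the base axis. Payload 6.4 kg.
Tool frame: the origin (TCP) lies midway between the tips of the shut fingers; the grasp point (between the pads) lies 19 mm behind it; z points along the fingers, y is the direction in which the jaws open and shut (so a half turn about z gives the same grasp; the last joint's range is limited). The gripper opens to 85 mm and grips with 20 to 120 N. Pads are 22 mm wide; open, the fingers measure 114 mm over their backs; the gripper's body (76 mm by 85 mm) begins 54 mm behind the grasp point. The pads swing forward as they close: fully open they stand 13 mm farther back than shut.
Start: joints at [-1.324, 0.181, 1.607, -0, 1.354, -0.206], TCP at [0.252, -0.517, 0.231] pointing down, gripper open.
Joint ranges: [-2.99, 2.99], [-0.89, 2.07], [0.3, 2.58], [-1.14, 4.28], [0, 2.63], [-3.12, 3.12]. Speed limits (rad/s): [2.57, 2.57, 3.01, 3.14, 3.14, 3.14].

INTERFACE

Orientations are given as a unit quaternion [w, x, y, z].
In Python, from bench import get_obs, camera, hand_in gives the robot as it stands.
- The arm moves only by the tool drive_tool, never from a script. Its argument "deltas" is a list of rows, each a list of 2 entries, a list of its own where there are three numbers: the shift along the world's x, y, z in m, then the turn about the world's z in rad. A call has 1 to 10 rows; each row shifts and turns the pose as measured when the row begins; what a row does not reach is not made up. A row lasts 1/10 s, in which the tool goes at most 50 mm and 8.59 degrees, less where a joint would pass 70% of its speed; a pose out of reach is approached as far as the arm can. A call is refused whole if a number of a shift passes 0.05 or a number of a turn 0.15, either way. A call with a gripper value outside its range is refused whole. "gripper" is the opening, from 0 (shut) to 1 (fully open), set as the call begins (left out, the last holds). The fingers move at their own pace and stop on an object; the grip force is fixed at half the most. Time passes only in rows, so rows that do not move let the fingers close. It gives the time, the measured TCP pose, the force and the opening at its end, in the units of the state.
- get_obs(): the state, without advancing time (a new reading comes with each control period).
- camera(name): name is "scene" or "side" or "wrist"; returns a dict with "frame" (480x640x3 uint8, red, green, blue), "fx", "fy", "cx", "cy" (pixels), "k1" (the pictures are not rectified: a ray, as slopes to the right and down, at radius r is drawn at 1 + k1 r^2 times it, then the intrinsics apply), "eye" and "attitude" of the camera in the world. Camera axes: x right, y down, z forward; pixel columns grow to the right and rows downward; lengths in m; the calibration is good to about 2 mm. A picture is of the moment at which its call begins. There is no depth.
- hand_in(): hands the job in, once; it reports no verdict.
The state is a dict: "time_s": time; "q": joint angles; "dq": joint speeds; "joint_efforts": joint torques, N m; "eef_pos": TCP position; "eef_rot": TCP orientation; "wrist_force": force on the tool from outside, world axes, zero at the start; "torque": the same for the moment, N m; "opening": opening from 0.0 (shut) to 1.0 (fully open).
Only numpy, scipy, OpenCV 4.12 (cv2) and the standard library are available. Lean on these libraries where they do the work, as an engineer would, in place of code of your own. Each camera call takes 0.05 s, during which the arm holds its last target.

## Working session

There is one attempt and no reset: what is moved stays moved. The work goes in short steps, Python scripts to look and compute and a tool call to move; the robot and the scene stay as the last step left them, time stands still between calls to the robot, and variables do not carry over. Pictures are saved under pics/ and viewed, and the job is handed in when it is done.

Besides the shell and the picture viewer there is one more tool, called after ">>>" as name(argument=value, ...) on one line, values as JSON. drive_tool: Moves the arm, as the interface text tells. Its arguments: {"type":"object","properties":{"deltas":{"type":"array","items":{"type":"array"}},"gripper":{"type":"number"}},"required":["deltas"]}

```bash
ls; mkdir -p pics
python3 - <<'E'
from bench import get_obs,camera
import cv2
o=get_obs();print(o)
for n in ("scene","side","wrist"):
    c=camera(n);cv2.imwrite(f"pics/{n}0.png",c["frame"][:,:,::-1]);print(n,{k:v for k,v in c.items() if k!="frame"})
E
```

```text
pics
{'time_s': 0.0, 'q': array([-1.32431785e+00,  1.81551673e-01,  1.60801402e+00, -1.53695479e-05,
        1.35378272e+00, -2.06301652e-01]), 'dq': array([ 8.60418753e-04,  1.20398291e-03, -5.33434899e-04, -2.48723045e-04,
       -3.19230713e-05, -8.66003660e-04]), 'joint_efforts': array([ 1.77520622e-03, -4.44872332e+01, -3.51333547e+01, -1.89019693e-04,
        9.14165808e-03, -2.47851915e-05]), 'eef_pos': array([ 0.25141652, -0.51650767,  0.23037526]), 'eef_rot': array([-8.77549058e-04,  9.74482285e-01,  2.24462705e-01, -2.51355235e-05]), 'wrist_force': array([ 0.38890776, -0.61279222,  0.10374266]), 'torque': array([ 0.02534152, -0.03044839,  0.00689862]), 'opening': 1.0006222162921863}
scene {'fx': 558.2053618954185, 'fy': 558.2053618954185, 'cx': 313.593804478493, 'cy': 244.0740264721899, 'k1': -0.14983344180984368, 'eye': array([ 1.31975866, -0.23875389,  1.19763554]), 'attitude': array([-0.25278071,  0.74825718,  0.583531  , -0.1889568 ])}
side {'fx': 615.0924366282939, 'fy': 615.0924366282939, 'cx': 325.4363069834315, 'cy': 249.05423931416342, 'k1': 0.034037792732252985, 'eye': array([-0.0253531 ,  0.79098187,  0.8465301 ]), 'attitude': array([ 0.12795205, -0.26559231,  0.86196127, -0.41244609])}
wrist {'fx': 427.2760798842356, 'fy': 427.2760798842356, 'cx': 311.30579310389953, 'cy': 241.38150294010947, 'k1': -0.0031739698414811183, 'eye': array([ 0.31833937, -0.48489149,  0.37193556]), 'attitude': array([ 0.1233887 ,  0.83888378, -0.52443735, -0.0775545 ])}
```

```bash
cat > h.py <<'E'
import numpy as np,cv2
from scipy.spatial.transform import Rotation as R
from bench import get_obs,camera
def rot(q): return R.from_quat([q[1],q[2],q[3],q[0]]).as_matrix()
def unproj(c,u,v,z):
    x=(u-c["cx"])/c["fx"];y=(v-c["cy"])/c["fy"];rd=np.hypot(x,y);r=rd
    for _ in range(30): r=rd/(1+c["k1"]*r*r)
    s=r/rd if rd>1e-9 else 1
    d=rot(c["attitude"])@np.array([x*s,y*s,1.]);e=np.array(c["eye"])
    return e+d*(z-e[2])/d[2]
def proj(c,p):
    q=rot(c["attitude"]).T@(np.asarray(p,float)-c["eye"]);a=q[:2]/q[2];r2=a@a;a=a*(1+c["k1"]*r2)
    return np.array([c["cx"]+c["fx"]*a[0],c["cy"]+c["fy"]*a[1]])
def snap(n,f,crop=None,scale=1):
    c=camera(n);im=c["frame"][:,:,::-1].copy()
    if crop: 
        a,b,d,e=crop; im=im[b:e,a:d]
    if scale!=1: im=cv2.resize(im,None,fx=scale,fy=scale,interpolation=cv2.INTER_CUBIC)
    cv2.imwrite(f"pics/{f}.png",im);return c
def yaw():
    m=rot(get_obs()["eef_rot"]); return np.arctan2(m[1,1],m[0,1]) # jaw dir
def st():
    o=get_obs();print(round(o["time_s"],2),o["eef_pos"].round(4),"jawyaw",yaw().round(4),"F",o["wrist_force"].round(1),"op",round(o["opening"],3),"q",o["q"].round(2))
E
python3 - <<'E'
from h import *
c=camera("scene"); s=camera("side")
for n,u,v,z in [("capA",208,258,.014),("footA",244,256,.014),("capB",207,327,.014),("footB",246,321,.014),("drift",454,186,.13),("bolt",423,197,.094),("hole",409,255,.072),("pivot",316,273,.08),("cup0",339,262,.108),("cup2",389,251,.108),("v1",306,240,.03),("v2",346,220,.03),("sh",296,262,.06),("sh2",302,297,.06),("sh3",424,235,.06),("sh4",430,275,.06)]:
    print(n,unproj(c,u,v,z).round(4))
print("side")
for n,u,v,z in [("drift",217,369,.13),("bolt",260,358,.094),("hole",226,293,.072),("pivot",303,226,.08),("cup2",246,261,.108),("cup0",289,228,.108),("v1",356,270,.03),("v2",338,312,.03)]:
    print(n,unproj(s,u,v,z).round(4))
st()
E
```

```text
capA [ 0.444  -0.2841  0.014 ]
footA [ 0.46   -0.1914  0.014 ]
capB [ 0.6452 -0.3151  0.014 ]
footB [ 0.651  -0.2209  0.014 ]
drift [0.4527 0.3779 0.13  ]
bolt [0.4414 0.3004 0.094 ]
hole [0.5976 0.2061 0.072 ]
pivot [ 0.599  -0.0345  0.08  ]
cup0 [0.5997 0.0215 0.108 ]
cup2 [0.5976 0.1484 0.108 ]
v1 [ 0.4596 -0.0248  0.03  ]
v2 [0.4195 0.0965 0.03  ]
sh [ 0.5424 -0.0709  0.06  ]
sh2 [ 0.6447 -0.0803  0.06  ]
sh3 [0.5389 0.2715 0.06  ]
sh4 [0.6599 0.2408 0.06  ]
side
drift [0.4501 0.3831 0.13  ]
bolt [0.4324 0.3073 0.094 ]
hole [0.5966 0.2064 0.072 ]
pivot [ 0.594  -0.0322  0.08  ]
cup2 [0.5953 0.1464 0.108 ]
cup0 [0.5906 0.019  0.108 ]
v1 [ 0.4576 -0.0252  0.03  ]
v2 [0.4215 0.0961 0.03  ]
0.25 [ 0.2515 -0.5168  0.2308] jawyaw -1.118 F [ 0.  1. -1.] op 0.997 q [-1.32  0.18  1.61 -0.    1.35 -0.21]
```

Run:
```python
from h import *
snap("scene","s1",(280,160,480,320),4)
snap("side","s2",(180,200,380,350),4)
```

>>> drive_tool(deltas=[[[0.0,0.03,0.03],0.1],[[0.01,0.045,0.02],0.1],[[0.01,0.045,0.02],0.1],[[0.01,0.045,0.02],0.1],[[0.01,0.045,0.01],0.1],[[0.01,0.045,0.0],0.1],[[0.01,0.045,0.0],0.1],[[0.01,0.045,0.0],0.1],[[0.01,0.045,0.0],0.1],[[0.01,0.045,0.0],0.1]])

```text
time_s: 1.35
eef_pos: [0.3395, -0.0715, 0.3319]
eef_rot: [0.001, 0.738, 0.674, -0.0]
wrist_force: [1.1, -0.3, -0.5]
opening: 1.002
```

>>> drive_tool(deltas=[[[0.01,0.045,0.0],0],[[0.01,0.045,0],0],[[0.01,0.045,0],0],[[0.01,0.045,0],0],[[0.01,0.045,0.0],0],[[0.01,0.045,0.0],0],[[0.01,0.045,0.0],0],[[0.01,0.045,0.0],0.0],[[0.0,0.02,0.0],0.0],[[0.0,0.0,0.0],0.0]])

```text
time_s: 2.35
eef_pos: [0.4182, 0.3315, 0.3339]
eef_rot: [0.005, 0.735, 0.678, 0.003]
wrist_force: [0.3, -1.3, -0.1]
opening: 1.001
```

Run:
```python
from h import *
st();snap("wrist","w1")
```

```text
2.35 [0.4182 0.3315 0.3339] jawyaw -0.0796 F [ 0.3 -1.3 -0.1] op 1.001 q [ 0.45  0.01  1.58 -0.01  1.54  0.53]
```

Run:
```python
from h import *
c=snap("wrist","w1a",(280,80,400,270),3)
c=snap("wrist","w1b",(390,230,580,400),4)
for n,u,v,z in [("drift",349,139,.13),("bolt",332,221,.094),("c1",310,91,.07),("c2",385,101,.07),("c3",359,257,.07),("c4",290,249,.07),("hole",489,298,.072)]:
    print(n,unproj(c,u,v,z).round(4))
```

```text
drift [0.4557 0.3789 0.13  ]
bolt [0.4393 0.3042 0.094 ]
c1 [0.4287 0.4194 0.07  ]
c2 [0.4956 0.4055 0.07  ]
c3 [0.4649 0.2586 0.07  ]
c4 [0.3967 0.2729 0.07  ]
hole [0.5967 0.2029 0.072 ]
```

>>> drive_tool(deltas=[[[0.02,0.025,-0.03],-0.1],[[0.017,0.022,-0.04],-0.07],[[0,0,-0.04],0],[[0,0,-0.04],0],[[0,0,-0.02],0],[[0,0,0],0]], gripper=0.7)

```text
time_s: 3.1
eef_pos: [0.4605, 0.3676, 0.1644]
eef_rot: [0.008, 0.796, 0.605, 0.007]
wrist_force: [0.1, -0.6, -0.6]
opening: 0.696
```

Run:
```python
from h import *
st();c=snap("wrist","w2");o=get_obs()
p=o["eef_pos"];print(proj(c,[p[0],p[1],.13]),[proj(c,[.4555,.3785,z]) for z in(.07,.13)])
```

```text
3.1 [0.4605 0.3676 0.1644] jawyaw -0.2723 F [ 0.1 -0.6 -0.6] op 0.696 q [ 0.48  0.27  1.64 -0.01  1.21  0.76]
[308.93580135 284.1666955 ] [array([292.42488887, 229.99835424]), array([289.72815788, 265.92551646])]
```

Run:
```python
from h import *
c=camera("wrist");p=get_obs()["eef_pos"]
print(c["eye"],unproj(c,286.5,259,.13),"bolt",unproj(c,300,374,.094))
print(rot(get_obs()["eef_rot"]).round(4))
```

```text
[0.47838961 0.4388772  0.30766252] [0.45563748 0.38182364 0.13      ] bolt [0.43859536 0.30111438 0.094     ]
[[ 0.2686  0.9629  0.0268]
 [ 0.9632 -0.2686 -0.0016]
 [ 0.0057  0.0262 -0.9996]]
```

>>> drive_tool(deltas=[[[-0.005,0.013,0],0],[[0,0,-0.02],0],[[0,0,-0.02],0],[[0,0,-0.01],0],[[0,0,0],0]])

```text
time_s: 3.7
eef_pos: [0.4628, 0.3873, 0.129]
eef_rot: [0.01, 0.797, 0.604, 0.02]
wrist_force: [-0.3, 0.6, -0.5]
opening: 0.695
```

Run:
```python
from h import *
st();c=snap("wrist","w3")
print(rot(get_obs()["eef_rot"]).round(4)[:,2],unproj(c,286.5,259,.13))
```

```text
3.7 [0.4628 0.3873 0.129 ] jawyaw -0.2746 F [-0.3  0.6 -0.5] op 0.695 q [ 0.51  0.32  1.65 -0.02  1.12  0.79]
[ 0.0452  0.0097 -0.9989] [0.46191298 0.41295373 0.13      ]
```

>>> drive_tool(deltas=[[[0,0,0],0],[[0,0,0],0],[[0,0,0],0],[[0,0,0],0]])

```text
time_s: 4.15
eef_pos: [0.4652, 0.3891, 0.1342]
eef_rot: [0.01, 0.797, 0.604, 0.024]
wrist_force: [-0.3, 1.0, -0.0]
opening: 0.703
```

```bash
cat >> h.py <<'E'
def st2():
    st();print("axis",rot(get_obs()["eef_rot"])[:,2].round(4))
E
python3 -c "from h import *;st2()"
```

```text
4.15 [0.4652 0.3891 0.1342] jawyaw -0.2746 F [-0.3  1.  -0. ] op 0.703 q [ 0.51  0.32  1.65 -0.01  1.13  0.79]
axis [ 0.0506  0.0128 -0.9986]
```

>>> drive_tool(deltas=[[[0,0,0.02],0],[[0,0,0.02],0],[[0,0,0.01],0],[[0,0,0],0],[[0,0,0],0]])

```text
time_s: 4.65
eef_pos: [0.4648, 0.3885, 0.1854]
eef_rot: [0.01, 0.797, 0.604, 0.024]
wrist_force: [-0.0, -0.1, -0.9]
opening: 0.7
```

```bash
python3 -c "from h import *;st2()"
```

```text
4.65 [0.4648 0.3885 0.1854] jawyaw -0.2751 F [-0.  -0.1 -0.9] op 0.7 q [ 0.51  0.26  1.61 -0.01  1.22  0.79]
axis [ 0.0497  0.0123 -0.9987]
```

>>> drive_tool(deltas=[[[0,0,-0.01],0],[[0,0,-0.01],0],[[0,0,-0.01],0],[[0,0,-0.01],0]])

```text
time_s: 5.05
eef_pos: [0.4638, 0.3879, 0.1402]
eef_rot: [0.01, 0.797, 0.603, 0.022]
wrist_force: [-0.3, -1.1, -0.8]
opening: 0.7
```

```bash
python3 -c "from h import *;st2()"
```

```text
5.05 [0.4638 0.3879 0.1402] jawyaw -0.2752 F [-0.3 -1.1 -0.8] op 0.7 q [ 0.51  0.31  1.64 -0.01  1.14  0.79]
axis [ 0.0476  0.0111 -0.9988]
```

>>> drive_tool(deltas=[[[-0.01,-0.01,0],0],[[-0.01,0,0],0],[[-0.01,0,0],0],[[-0.01,0,0],0]])

```text
time_s: 5.45
eef_pos: [0.4202, 0.3763, 0.1338]
eef_rot: [0.009, 0.798, 0.603, 0.018]
wrist_force: [-0.8, 0.8, -0.3]
opening: 0.699
```

```bash
python3 -c "from h import *;st2()"
```

```text
5.45 [0.4202 0.3763 0.1338] jawyaw -0.2765 F [-0.8  0.8 -0.3] op 0.699 q [ 0.53  0.24  1.75 -0.02  1.12  0.81]
axis [ 0.0405  0.0073 -0.9992]
```

>>> drive_tool(deltas=[[[0,0,0.03],0],[[-0.03,-0.03,0.03],0],[[-0.03,-0.03,0],0],[[-0.03,-0.03,0],0],[[0,0,0],0]])

```text
time_s: 5.95
eef_pos: [0.3249, 0.2873, 0.1924]
eef_rot: [0.009, 0.796, 0.605, 0.018]
wrist_force: [1.3, 0.2, -0.5]
opening: 0.699
```

```bash
python3 -c "from h import *;st2()"
```

```text
5.95 [0.3249 0.2873 0.1924] jawyaw -0.2719 F [ 1.3  0.2 -0.5] op 0.699 q [ 0.46 -0.13  2.01 -0.01  1.23  0.73]
axis [ 0.0396  0.0071 -0.9992]
```

>>> drive_tool(deltas=[[[0.012,0.01,0],0],[[0.012,0.01,0],0],[[0.012,0.01,0],0],[[0.012,0.01,0],0],[[0.012,0.01,0],0],[[0.012,0.01,0],0],[[0.012,0.01,0],0],[[0.012,0.01,0],0]])

```text
time_s: 6.75
eef_pos: [0.4227, 0.3745, 0.1963]
eef_rot: [0.01, 0.795, 0.606, 0.025]
wrist_force: [0.2, 1.2, 0.5]
opening: 0.701
```

```bash
python3 -c "from h import *;st2()"
```

```text
6.75 [0.4227 0.3745 0.1963] jawyaw -0.2699 F [0.2 1.2 0.5] op 0.701 q [ 0.52  0.16  1.71 -0.01  1.22  0.8 ]
axis [ 0.0508  0.0145 -0.9986]
```

>>> drive_tool(deltas=[[[-0.012,-0.01,0],0],[[-0.012,-0.01,0],0],[[-0.012,-0.01,0],0],[[-0.012,-0.01,0],0],[[-0.012,-0.01,0],0],[[-0.012,-0.01,0],0],[[-0.012,-0.01,0],0],[[-0.012,-0.01,0],0]])

```text
time_s: 7.55
eef_pos: [0.327, 0.2996, 0.1978]
eef_rot: [0.01, 0.794, 0.607, 0.03]
wrist_force: [1.0, -0.5, 1.1]
opening: 0.703
```

```bash
python3 -c "from h import *;st2()"
```

```text
7.55 [0.327  0.2996 0.1978] jawyaw -0.2667 F [ 1.  -0.5  1.1] op 0.703 q [ 0.48 -0.13  2.   -0.01  1.21  0.75]
axis [ 0.0587  0.0208 -0.9981]
```

>>> drive_tool(deltas=[[[0.035,0.03,0],0],[[0.035,0.03,0],0],[[0.03,0.03,0],0],[[0,0,0],0]])

```text
time_s: 7.95
eef_pos: [0.4233, 0.3915, 0.1971]
eef_rot: [0.009, 0.794, 0.607, 0.03]
wrist_force: [-1.0, 0.2, -0.5]
opening: 0.702
```

```bash
python3 -c "from h import *;st2()"
```

```text
7.95 [0.4233 0.3915 0.1971] jawyaw -0.2658 F [-1.   0.2 -0.5] op 0.702 q [ 0.55  0.18  1.68 -0.01  1.22  0.82]
axis [ 0.059   0.0215 -0.998 ]
```

>>> drive_tool(deltas=[[[0,0,0],0],[[0,0,0],0],[[0,0,0],0],[[0,0,0],0],[[0,0,0],0],[[0,0,0],0],[[0,0,0],0],[[0,0,0],0],[[0,0,0],0],[[0,0,0],0]])

```text
time_s: 8.95
eef_pos: [0.4211, 0.3912, 0.1983]
eef_rot: [0.009, 0.794, 0.608, 0.031]
wrist_force: [-0.1, 0.2, -0.4]
opening: 0.698
```

```bash
python3 -c "from h import *;st2()"
```

```text
8.95 [0.4211 0.3912 0.1983] jawyaw -0.265 F [-0.1  0.2 -0.4] op 0.698 q [ 0.55  0.17  1.69 -0.01  1.22  0.82]
axis [ 0.0603  0.0225 -0.9979]
```

>>> drive_tool(deltas=[[[0,0,-0.01],0],[[0,0,-0.01],0],[[0,0,-0.01],0],[[0,0,-0.01],0],[[0,0,0],0],[[0,0,0],0]])

```text
time_s: 9.55
eef_pos: [0.4201, 0.3906, 0.1527]
eef_rot: [0.009, 0.794, 0.608, 0.029]
wrist_force: [-0.2, 0.1, -0.1]
opening: 0.698
```

```bash
python3 -c "from h import *;st2()"
```

```text
9.55 [0.4201 0.3906 0.1527] jawyaw -0.2649 F [-0.2  0.1 -0.1] op 0.698 q [ 0.55  0.22  1.73 -0.01  1.13  0.82]
axis [ 0.0574  0.0208 -0.9981]
```

>>> drive_tool(deltas=[[[0.01,-0.003,0],0],[[0.01,-0.004,0],0],[[0.01,-0.003,0],0],[[0.005,0,0],0],[[0,0,0],0],[[0,0,0],0]])

```text
time_s: 10.15
eef_pos: [0.4604, 0.3796, 0.1544]
eef_rot: [0.01, 0.794, 0.607, 0.031]
wrist_force: [0.2, 0.7, -0.2]
opening: 0.698
```

Run:
```python
from h import *
st2();c=snap("wrist","w4")
```

```text
10.15 [0.4604 0.3796 0.1544] jawyaw -0.2664 F [ 0.2  0.7 -0.2] op 0.698 q [ 0.5   0.27  1.67 -0.01  1.14  0.77]
axis [ 0.0606  0.0222 -0.9979]
```

Run:
```python
from h import *
c=camera("wrist");p=get_obs()["eef_pos"];m=rot(get_obs()["eef_rot"])
d=unproj(c,292.5,292,.13);print(d,"in tool",m.T@(d-p), "bolt",unproj(c,300,403,.094))
```

```text
[0.45533129 0.38315961 0.13      ] in tool [ 0.00115427 -0.00671357  0.02412841] bolt [0.43802292 0.30580926 0.094     ]
```

>>> drive_tool(deltas=[[[-0.004,0.002,0],0],[[0,0,-0.01],0],[[0,0,-0.015],0],[[0,0,-0.015],0],[[0,0,-0.01],0],[[0,0,0],0],[[0,0,0],0]])

```text
time_s: 10.95
eef_pos: [0.4526, 0.3819, 0.0982]
eef_rot: [0.009, 0.793, 0.608, 0.029]
wrist_force: [0.1, 0.5, -0.4]
opening: 0.7
```

Run:
```python
from h import *
st2();c=snap("wrist","w5")
```

```text
10.95 [0.4526 0.3819 0.0982] jawyaw -0.2636 F [ 0.1  0.5 -0.4] op 0.7 q [ 0.51  0.33  1.71 -0.01  1.04  0.77]
axis [ 0.0573  0.0207 -0.9981]
```

Run:
```python
from h import *
c=camera("wrist");p=get_obs()["eef_pos"];m=rot(get_obs()["eef_rot"])
d=unproj(c,320.5,364,.13);print(d,"in tool",m.T@(d-p), "bolt",unproj(c,300,403,.094))
```

```text
[0.45477501 0.38268731 0.13      ] in tool [ 0.00228109  0.00325771 -0.03105284] bolt [0.43948916 0.34673263 0.094     ]
```

>>> drive_tool(deltas=[[[0.002,0,-0.01],0],[[0,0,0],0]])

```text
time_s: 11.25
eef_pos: [0.4558, 0.3824, 0.0893]
eef_rot: [0.009, 0.793, 0.608, 0.031]
wrist_force: [-0.0, 0.5, -0.5]
opening: 0.704
```

>>> drive_tool(deltas=[[[0,0,0],0],[[0,0,0],0],[[0,0,0],0],[[0,0,0],0],[[0,0,0],0],[[0,0,0],0],[[0,0,0],0],[[0,0,0],0],[[0,0,0],0],[[0,0,0],0]], gripper=0.1)

```text
time_s: 12.25
eef_pos: [0.4554, 0.3828, 0.0901]
eef_rot: [0.009, 0.793, 0.608, 0.03]
wrist_force: [-0.8, 0.7, 0.1]
opening: 0.277
```

Run:
```python
from h import *
st2();c=snap("wrist","w6")
```

```text
12.25 [0.4554 0.3828 0.0901] jawyaw -0.2639 F [-0.8  0.7  0.1] op 0.277 q [ 0.5   0.35  1.71 -0.01  1.02  0.77]
axis [ 0.0592  0.0228 -0.998 ]
```

>>> drive_tool(deltas=[[[0,0,0.01],0],[[0,0,0.02],0],[[0,0,0.02],0],[[0,0,0.02],0],[[0,0,0.02],0],[[0,0,0.02],0],[[0,0,0.02],0],[[0,0,0],0],[[0,0,0],0]])

```text
time_s: 13.2
eef_pos: [0.4547, 0.3812, 0.2272]
eef_rot: [0.01, 0.793, 0.608, 0.03]
wrist_force: [0.1, -0.3, -2.2]
opening: 0.274
```

Run:
```python
from h import *
st2();c=snap("wrist","w7")
```

```text
13.2 [0.4547 0.3812 0.2272] jawyaw -0.2641 F [ 0.1 -0.3 -2.2] op 0.274 q [ 0.5   0.18  1.61 -0.01  1.28  0.77]
axis [ 0.0599  0.0212 -0.998 ]
```

>>> drive_tool(deltas=[[[0.005,-0.006,0],0.03],[[0.01,-0.0125,0],0.03],[[0.014,-0.0175,0],0.03],[[0.014,-0.0175,0],0.03],[[0.014,-0.0175,0],0.03],[[0.014,-0.0175,0],0.03],[[0.014,-0.0175,0],0.03],[[0.014,-0.0175,0],0.03],[[0.01,-0.012,0],0.02],[[0.005,-0.006,0],0]])

```text
time_s: 14.25
eef_pos: [0.5643, 0.2325, 0.2105]
eef_rot: [0.001, 0.703, 0.711, 0.02]
wrist_force: [0.1, 0.0, -2.0]
opening: 0.275
```

>>> drive_tool(deltas=[[[0,0,0],0],[[0,0,0],0],[[0,0,0],0]])

```text
time_s: 14.55
eef_pos: [0.5629, 0.2324, 0.2077]
eef_rot: [-0.0, 0.704, 0.71, 0.018]
wrist_force: [0.3, -0.3, -2.3]
opening: 0.275
```

Run:
```python
from h import *
st2();c=snap("wrist","w8")
```

```text
14.55 [0.5629 0.2324 0.2077] jawyaw 0.0077 F [ 0.3 -0.3 -2.3] op 0.275 q [0.19 0.25 1.57 0.02 1.29 0.17]
axis [ 0.0255  0.0267 -0.9993]
```

Run:
```python
from h import *
c=snap("wrist","w8a",(240,200,480,340),3)
p=get_obs()["eef_pos"];m=rot(get_obs()["eef_rot"])
h=unproj(c,354.5,268,.072);print(h)
for d in(.02,.078): print(p+m[:,2]*d, proj(c,p+m[:,2]*d))
```

```text
[0.59718765 0.20655679 0.072     ]
[0.56347421 0.2330289  0.18800154] [309.75342656 298.35540252]
[0.56497703 0.2345767  0.13004167] [310.16388566 253.63309981]
```

>>> drive_tool(deltas=[[[0.005,-0.01,0.01],0],[[0.007,-0.015,0.01],0],[[0.007,-0.015,0.01],0],[[0.007,-0.015,0.01],0],[[0.005,-0.01,0.005],0],[[0,-0.005,0],0],[[0,0,0],0],[[0,0,0],0]])

```text
time_s: 15.45
eef_pos: [0.5975, 0.155, 0.2597]
eef_rot: [0.002, 0.704, 0.71, 0.02]
wrist_force: [0.3, 0.6, -3.2]
opening: 0.273
```

Run:
```python
from h import *
st2();c=snap("wrist","w9");print(c["eye"],rot(c["attitude"])[:,2])
snap("wrist","w9a",(220,140,460,320),3)
```

```text
15.45 [0.5975 0.155  0.2597] jawyaw 0.007 F [ 0.3  0.6 -3.2] op 0.273 q [0.05 0.23 1.5  0.03 1.39 0.04]
axis [ 0.0307  0.0263 -0.9992]
[0.59335778 0.22449176 0.40297508] [ 0.03186256 -0.26399024 -0.96399893]
```

```bash
python3 - <<'E'
from h import *
snap("wrist","w10",(280,130,330,175),14)
E
python3 - <<'E'
from h import *
c=camera("wrist");p=get_obs()["eef_pos"];m=rot(get_obs()["eef_rot"])
print(unproj(c,304.1,152,.072),"cup2",unproj(c,304,236,.108))
st2()
for d in(.02,.078): print(p+m[:,2]*d, proj(c,p+m[:,2]*d))
s=snap("side","sd1",(150,180,390,360),3)
print(s["eye"]); [print(proj(s,p+m[:,2]*d)) for d in (.02,.078)]
E
```

```text
[0.59776786 0.20492622 0.072     ] cup2 [0.59742777 0.14842816 0.108     ]
15.65 [0.5972 0.1558 0.2595] jawyaw 0.0084 F [-0.4  0.6 -2.1] op 0.273 q [0.05 0.23 1.5  0.03 1.39 0.04]
axis [ 0.0302  0.0262 -0.9992]
[0.59780579 0.15633916 0.2394915 ] [309.44492584 298.01193845]
[0.59955492 0.15785774 0.18153778] [309.89380014 253.39866137]
[-0.0253531   0.79098187  0.8465301 ]
[234.84856474 205.10885384]
[236.60224608 231.94630363]
```

>>> drive_tool(deltas=[[[0,0.01,0],0],[[0,0.015,0],0],[[0,0.015,0],0],[[0,0.005,0],0],[[0,0,0],0],[[0,0,-0.015],0],[[0,0,-0.02],0],[[0,0,-0.02],0],[[0,0,-0.01],0],[[0,0,0],0]])

```text
time_s: 16.7
eef_pos: [0.5953, 0.2068, 0.1886]
eef_rot: [0.001, 0.703, 0.711, 0.019]
wrist_force: [0.1, 0.1, -2.7]
opening: 0.275
```

Run:
```python
from h import *
st2();c=snap("wrist","w11",(220,180,420,330),4)
c=snap("side","sd2",(150,230,310,350),5)
```

```text
16.7 [0.5953 0.2068 0.1886] jawyaw 0.0118 F [ 0.1  0.1 -2.7] op 0.275 q [0.13 0.32 1.53 0.02 1.26 0.12]
axis [ 0.0284  0.026  -0.9993]
```

Run:
```python
from h import *
c=camera("wrist");s=camera("side");sc=camera("scene");p=get_obs()["eef_pos"];m=rot(get_obs()["eef_rot"])
t=p+m[:,2]*.078;print("tip kin",t)
print("tip w",unproj(c,308.8,258.5,t[2]),"tip s",unproj(s,224,276.5,t[2]))
print("hole w",unproj(c,308.5,240.7,.072),"hole s",unproj(s,225.4,293.4,.072))
snap("scene","sc1",(340,180,480,290),5)
```

```text
tip kin [0.60013395 0.20945322 0.11448585]
tip w [0.5981812  0.20681257 0.11448585] tip s [0.59443539 0.20766215 0.11448585]
hole w [0.59910695 0.2051836  0.072     ] hole s [0.59676589 0.20781378 0.072     ]
```

>>> drive_tool(deltas=[[[0.003,-0.001,0],0],[[0,0,-0.01],0],[[0,0,-0.01],0],[[0,0,0],0],[[0,0,0],0]])

```text
time_s: 17.5
eef_pos: [0.6015, 0.2064, 0.1722]
eef_rot: [0.004, 0.702, 0.711, 0.023]
wrist_force: [-0.3, -0.3, -1.8]
opening: 0.273
```

Run:
```python
from h import *
st2();c=snap("wrist","w12",(260,200,360,280),8)
c=snap("side","sd3",(180,240,280,320),8)
```

```text
17.5 [0.6015 0.2064 0.1722] jawyaw 0.0121 F [-0.3 -0.3 -1.8] op 0.273 q [0.13 0.34 1.54 0.02 1.23 0.11]
axis [ 0.0373  0.0273 -0.9989]
```

Run:
```python
from h import *
c=camera("wrist");p=get_obs()["eef_pos"];m=rot(get_obs()["eef_rot"]);st2()
t=p+m[:,2]*.078
a=unproj(c,309,258.5,t[2]);b=unproj(c,297.5,247.2,.072);print(t,a,b,a-b)
```

```text
17.65 [0.6016 0.2064 0.1727] jawyaw 0.0121 F [-0.3 -0.6 -1.3] op 0.272 q [0.13 0.34 1.54 0.02 1.23 0.11]
axis [ 0.0379  0.0274 -0.9989]
[0.60459467 0.20852875 0.09478117] [0.60389421 0.20578846 0.09478117] [0.59781453 0.20559812 0.072     ] [0.00607969 0.00019034 0.02278117]
```

>>> drive_tool(deltas=[[[-0.003,0,-0.005],0],[[0,0,-0.005],0],[[0,0,-0.004],0],[[0,0,0],0],[[0,0,0],0]])

```text
time_s: 18.15
eef_pos: [0.5985, 0.2065, 0.1579]
eef_rot: [0.004, 0.702, 0.711, 0.023]
wrist_force: [-0.4, 0.7, -1.5]
opening: 0.273
```

Run:
```python
from h import *
st2();c=snap("wrist","w13",(260,200,360,280),8)
```

```text
18.15 [0.5985 0.2065 0.1579] jawyaw 0.0123 F [-0.4  0.7 -1.5] op 0.273 q [0.13 0.35 1.56 0.02 1.2  0.11]
axis [ 0.0386  0.0275 -0.9989]
```

Run:
```python
from h import *
c=camera("wrist");p=get_obs()["eef_pos"];m=rot(get_obs()["eef_rot"])
t=p+m[:,2]*.078
a=unproj(c,309,258.7,t[2]);b=unproj(c,260+338/8,200+435/8,.072);print(t,a,b,a-b)
```

```text
[0.60151569 0.20865847 0.08007184] [0.60096567 0.20577306 0.08007184] [0.59745289 0.20575515 0.072     ] [3.51277777e-03 1.79136664e-05 8.07183754e-03]
```

>>> drive_tool(deltas=[[[0,0,-0.004],0],[[0,0,-0.004],0],[[0,0,-0.004],0],[[0,0,0],0]])

```text
time_s: 18.65
eef_pos: [0.5988, 0.2065, 0.1453]
eef_rot: [0.004, 0.702, 0.711, 0.024]
wrist_force: [-0.3, 0.0, -2.1]
opening: 0.276
```

Run:
```python
from h import *
st2();c=snap("wrist","w14",(260,200,360,280),8)
c=snap("side","sd4",(180,240,280,320),8)
```

```text
18.65 [0.5988 0.2065 0.1453] jawyaw 0.0123 F [-0.3  0.  -2.1] op 0.276 q [0.13 0.36 1.57 0.02 1.17 0.11]
axis [ 0.0394  0.0276 -0.9988]
```

>>> drive_tool(deltas=[[[0,0,-0.004],0],[[0,0,-0.004],0],[[0,0,-0.004],0],[[0,0,0],0]])

```text
time_s: 19.15
eef_pos: [0.5987, 0.2067, 0.1331]
eef_rot: [0.004, 0.702, 0.711, 0.024]
wrist_force: [0.1, 0.6, -2.5]
opening: 0.278
```

>>> drive_tool(deltas=[[[0,0,-0.004],0],[[0,0,-0.004],0],[[0,0,0],0]])

```text
time_s: 19.45
eef_pos: [0.598, 0.2067, 0.1242]
eef_rot: [0.004, 0.702, 0.712, 0.023]
wrist_force: [0.6, 0.5, -2.4]
opening: 0.273
```

>>> drive_tool(deltas=[[[0,0,-0.004],0],[[0,0,-0.004],0],[[0,0,0],0]])

```text
time_s: 19.75
eef_pos: [0.5974, 0.2068, 0.1154]
eef_rot: [0.003, 0.702, 0.712, 0.023]
wrist_force: [-0.8, 0.0, -3.3]
opening: 0.274
```

Run:
```python
from h import *
st2();c=snap("wrist","w15",(260,200,360,280),8)
```

```text
19.75 [0.5974 0.2068 0.1154] jawyaw 0.0127 F [-0.8  0.  -3.3] op 0.274 q [0.13 0.4  1.58 0.02 1.12 0.11]
axis [ 0.0363  0.0276 -0.999 ]
```

>>> drive_tool(deltas=[[[0.001,0,-0.004],0],[[0.001,0,-0.004],0],[[0.001,0,-0.003],0],[[0,0,0],0]])

```text
time_s: 20.2
eef_pos: [0.5998, 0.2067, 0.1033]
eef_rot: [0.003, 0.702, 0.712, 0.022]
wrist_force: [-1.0, -0.0, -1.5]
opening: 0.272
```

>>> drive_tool(deltas=[[[0,0,-0.004],0],[[0,0,-0.004],0],[[0,0,0],0]])

```text
time_s: 20.5
eef_pos: [0.6002, 0.2066, 0.0945]
eef_rot: [0.003, 0.702, 0.712, 0.022]
wrist_force: [-1.9, -0.4, -2.7]
opening: 0.272
```

Run:
```python
from h import *
st2();c=snap("wrist","w16",(220,180,420,330),4)
```

```text
20.5 [0.6002 0.2066 0.0945] jawyaw 0.0127 F [-1.9 -0.4 -2.7] op 0.272 q [0.13 0.43 1.59 0.03 1.09 0.11]
axis [ 0.0351  0.0273 -0.999 ]
```

Nearly home; press on gently.

>>> drive_tool(deltas=[[[0,0,-0.004],0],[[0,0,-0.004],0],[[0,0,-0.003],0]])

```text
time_s: 20.85
eef_pos: [0.6017, 0.2067, 0.0917]
eef_rot: [0.004, 0.702, 0.712, 0.023]
wrist_force: [-13.0, -3.4, 16.8]
opening: 0.273
```

>>> drive_tool(deltas=[[[0,0,-0.002],0],[[0,0,-0.002],0],[[0,0,-0.002],0],[[0,0,0],0]])

```text
time_s: 21.25
eef_pos: [0.6012, 0.2067, 0.0922]
eef_rot: [0.004, 0.702, 0.712, 0.022]
wrist_force: [-3.4, -0.3, -3.9]
opening: 0.274
```

Run:
```python
from h import *
st2();c=snap("wrist","w17");snap("side","sd5",(180,240,280,320),8)
```

```text
21.25 [0.6012 0.2067 0.0922] jawyaw 0.0136 F [-3.4 -0.3 -3.9] op 0.274 q [0.13 0.43 1.59 0.02 1.08 0.11]
axis [ 0.0364  0.0266 -0.999 ]
```

>>> drive_tool(deltas=[[[0,0,0],0],[[0,0,0],0],[[0,0,0],0],[[0,0,0],0],[[0,0,0],0]], gripper=0.4)

```text
time_s: 21.85
eef_pos: [0.6055, 0.2069, 0.0936]
eef_rot: [0.007, 0.702, 0.712, 0.026]
wrist_force: [-0.2, -1.1, 0.0]
opening: 0.399
```

Run:
```python
from h import *
st2();c=snap("wrist","w18");snap("side","sd6",(180,240,280,320),8)
```

```text
21.85 [0.6055 0.2069 0.0936] jawyaw 0.0131 F [-0.2 -1.1  0. ] op 0.399 q [0.13 0.43 1.58 0.02 1.08 0.11]
axis [ 0.0457  0.0276 -0.9986]
```

>>> drive_tool(deltas=[[[-0.003,0,0],0],[[0,0,0],0]])

```text
time_s: 22.15
eef_pos: [0.6021, 0.2069, 0.0935]
eef_rot: [0.006, 0.702, 0.712, 0.026]
wrist_force: [0.4, 0.1, -0.5]
opening: 0.402
```

>>> drive_tool(deltas=[[[0,0,0],0],[[0,0,0],0],[[0,0,0],0],[[0,0,0],0],[[0,0,0],0],[[0,0,0],0]], gripper=0.1)

```text
time_s: 22.75
eef_pos: [0.6009, 0.2068, 0.0938]
eef_rot: [0.006, 0.702, 0.712, 0.025]
wrist_force: [-1.1, -0.4, 1.6]
opening: 0.277
```

>>> drive_tool(deltas=[[[0,0,0.008],0],[[0,0,0.01],0],[[0,0,0.01],0],[[0,0,0.015],0],[[0,0,0.02],0],[[0,0,0.02],0],[[0,0,0.02],0],[[0,0,0],0],[[0,0,0],0]])

```text
time_s: 23.65
eef_pos: [0.6011, 0.207, 0.2069]
eef_rot: [0.007, 0.702, 0.712, 0.026]
wrist_force: [0.5, -0.6, -2.5]
opening: 0.273
```

Run:
```python
from h import *
st2();c=snap("wrist","w19");snap("wrist","w19a",(260,200,360,280),8)
```

```text
23.65 [0.6011 0.207  0.2069] jawyaw 0.0134 F [ 0.5 -0.6 -2.5] op 0.273 q [0.13 0.3  1.52 0.02 1.28 0.11]
axis [ 0.0469  0.0279 -0.9985]
```

>>> drive_tool(deltas=[[[-0.005,0.006,0.01],-0.02],[[-0.01,0.0125,0.01],-0.02],[[-0.014,0.0175,0],-0.02],[[-0.014,0.0175,0],-0.02],[[-0.014,0.0175,0],-0.02],[[-0.014,0.0175,0],-0.02],[[-0.014,0.0175,0],-0.02],[[-0.014,0.0175,0],-0.02],[[-0.014,0.0175,0],-0.02],[[-0.01,0.012,0],0]])

```text
time_s: 24.75
eef_pos: [0.4676, 0.3603, 0.2117]
eef_rot: [0.004, 0.767, 0.641, 0.015]
wrist_force: [-1.1, 1.1, -1.8]
opening: 0.27
```

>>> drive_tool(deltas=[[[-0.006,0.006,0],0],[[0,0,0],0],[[0,0,0],0]])

```text
time_s: 25.05
eef_pos: [0.4595, 0.3671, 0.2096]
eef_rot: [0.004, 0.766, 0.643, 0.013]
wrist_force: [0.9, 0.6, -2.0]
opening: 0.281
```

Run:
```python
from h import *
st2();c=snap("wrist","w20")
```

```text
25.05 [0.4595 0.3671 0.2096] jawyaw -0.1752 F [ 0.9  0.6 -2. ] op 0.281 q [ 0.47  0.21  1.62 -0.    1.29  0.65]
axis [ 0.0246  0.0111 -0.9996]
```

```bash
cat >> h.py <<'E'
def rel(tip,hole,zt=.07,L=.078):
    c=camera("wrist");p=get_obs()["eef_pos"];m=rot(get_obs()["eef_rot"]);t=p+m[:,2]*L
    a=unproj(c,*tip,t[2]);b=unproj(c,*hole,zt);print("tip",a.round(4),"kin",t.round(4),"hole",b.round(4),"rel",(a-b).round(4))
E
python3 -c "
from h import *
rel((308.5,258),(295,209))"
```

```text
tip [0.4605 0.3657 0.1318] kin [0.4617 0.3677 0.1318] hole [0.455  0.3813 0.07  ] rel [ 0.0054 -0.0156  0.0618]
```

>>> drive_tool(deltas=[[[-0.003,0.009,0],0],[[-0.002,0.005,0],0],[[0,0,0],0],[[0,0,-0.01],0],[[0,0,-0.015],0],[[0,0,-0.01],0],[[0,0,0],0],[[0,0,0],0]])

```text
time_s: 25.95
eef_pos: [0.4553, 0.3801, 0.1704]
eef_rot: [0.004, 0.767, 0.641, 0.012]
wrist_force: [0.3, 0.1, -1.4]
opening: 0.273
```

Run:
```python
from h import *
st2();c=snap("wrist","w21",(220,180,420,330),4)
```

```text
25.95 [0.4553 0.3801 0.1704] jawyaw -0.1789 F [ 0.3  0.1 -1.4] op 0.273 q [ 0.5   0.26  1.64 -0.    1.22  0.68]
axis [ 0.0235  0.0101 -0.9997]
```

```bash
python3 -c "
from h import *
rel((220+354/4,180+306/4),(220+341/4,180+245/4))"
```

```text
tip [0.4561 0.3795 0.0929] kin [0.4573 0.381  0.0929] hole [0.4549 0.3818 0.07  ] rel [ 0.0012 -0.0023  0.0229]
```

>>> drive_tool(deltas=[[[-0.001,0.002,-0.01],0],[[0,0,-0.01],0],[[0,0,-0.005],0],[[0,0,0],0]])

```text
time_s: 26.45
eef_pos: [0.4549, 0.3826, 0.1447]
eef_rot: [0.004, 0.767, 0.641, 0.014]
wrist_force: [-0.6, 0.1, -1.6]
opening: 0.274
```

Run:
```python
from h import *
st2();c=snap("wrist","w22",(220,180,420,330),4)
```

```text
26.45 [0.4549 0.3826 0.1447] jawyaw -0.179 F [-0.6  0.1 -1.6] op 0.274 q [ 0.5   0.29  1.65 -0.    1.16  0.68]
axis [ 0.0258  0.0113 -0.9996]
```

>>> drive_tool(deltas=[[[-0.001,0,-0.008],0],[[0,0,-0.008],0],[[0,0,-0.008],0],[[0,0,-0.008],0],[[0,0,-0.006],0],[[0,0,0],0]])

```text
time_s: 27.1
eef_pos: [0.4539, 0.3826, 0.1037]
eef_rot: [0.004, 0.767, 0.641, 0.014]
wrist_force: [-0.6, -0.8, -1.5]
opening: 0.271
```

>>> drive_tool(deltas=[[[0,0,-0.005],0],[[0,0,-0.005],0],[[0,0,-0.004],0],[[0,0,0],0]])

```text
time_s: 27.5
eef_pos: [0.4549, 0.3834, 0.092]
eef_rot: [0.004, 0.767, 0.641, 0.015]
wrist_force: [0.5, 0.6, -2.9]
opening: 0.277
```

Run:
```python
from h import *
st2();c=snap("wrist","w23",(220,180,420,330),4);snap("side","sd7",(150,320,310,440),5)
```

```text
27.5 [0.4549 0.3834 0.092 ] jawyaw -0.1788 F [ 0.5  0.6 -2.9] op 0.277 q [ 0.5   0.36  1.68 -0.    1.06  0.68]
axis [ 0.028   0.0127 -0.9995]
```

>>> drive_tool(deltas=[[[0,0,-0.003],0],[[0,0,0],0]])

```text
time_s: 27.8
eef_pos: [0.4555, 0.3838, 0.0922]
eef_rot: [0.004, 0.767, 0.641, 0.015]
wrist_force: [-0.1, 0.1, -2.2]
opening: 0.278
```

>>> drive_tool(deltas=[[[0,0,0],0],[[0,0,0],0],[[0,0,0],0],[[0,0,0],0],[[0,0,0],0]], gripper=0.7)

```text
time_s: 28.3
eef_pos: [0.4561, 0.384, 0.0919]
eef_rot: [0.004, 0.767, 0.641, 0.016]
wrist_force: [-0.3, -1.0, -0.5]
opening: 0.7
```

>>> drive_tool(deltas=[[[0,0,0.01],0],[[0,0,0.02],0],[[0,0,0.025],0],[[0,0,0.02],0],[[0,0,0.005],0],[[0,0,0],0]])

```text
time_s: 28.9
eef_pos: [0.4554, 0.3836, 0.1761]
eef_rot: [0.004, 0.767, 0.641, 0.016]
wrist_force: [0.6, -0.4, 0.7]
opening: 0.697
```

Run:
```python
from h import *
st2();c=snap("wrist","w24");snap("side","sd8",(150,320,310,440),5)
```

```text
28.9 [0.4554 0.3836 0.1761] jawyaw -0.1788 F [ 0.6 -0.4  0.7] op 0.697 q [ 0.5   0.26  1.63 -0.    1.22  0.68]
axis [ 0.0294  0.0133 -0.9995]
```

>>> drive_tool(deltas=[[[-0.003,-0.015,0],0],[[-0.005,-0.022,0],0],[[-0.005,-0.022,0],0],[[-0.002,-0.014,0],0],[[0,-0.003,0],0],[[0,0,0],0],[[0,0,0],0]], gripper=0.5)

```text
time_s: 29.7
eef_pos: [0.4359, 0.304, 0.1676]
eef_rot: [0.002, 0.767, 0.641, 0.01]
wrist_force: [0.5, 0.6, 0.1]
opening: 0.501
```

Run:
```python
from h import *
st2();c=snap("wrist","w25")
```

```text
29.7 [0.4359 0.304  0.1676] jawyaw -0.1785 F [0.5 0.6 0.1] op 0.501 q [0.38 0.14 1.79 0.   1.19 0.56]
axis [ 0.0175  0.0087 -0.9998]
```

```bash
cat >> h.py <<'E'
def loc(u,v,z):
    c=camera("wrist");p=get_obs()["eef_pos"];m=rot(get_obs()["eef_rot"]);w=unproj(c,u,v,z);print(w.round(4),"tool",(m.T@(w-p)).round(4))
E
python3 -c "
from h import *
loc(311,258.5,.094)"
```

```text
[0.4378 0.3035 0.094 ] tool [-0.0013  0.0007  0.0737]
```

>>> drive_tool(deltas=[[[0.001,0,-0.015],0],[[0,0,-0.02],0],[[0,0,-0.02],0],[[0,0,-0.015],0],[[0,0,-0.008],0],[[0,0,0],0],[[0,0,0],0]])

```text
time_s: 30.5
eef_pos: [0.4391, 0.3086, 0.089]
eef_rot: [0.003, 0.766, 0.643, 0.012]
wrist_force: [-0.3, -0.0, 0.4]
opening: 0.497
```

Run:
```python
from h import *
st2();c=snap("wrist","w26");snap("side","sd9",(180,300,340,420),5)
```

```text
30.5 [0.4391 0.3086 0.089 ] jawyaw -0.1739 F [-0.3 -0.   0.4] op 0.497 q [0.39 0.26 1.83 0.   1.03 0.56]
axis [ 0.0226  0.0116 -0.9997]
```

```bash
python3 -c "
from h import *
loc(309,341,.094)"
```

```text
[0.4383 0.3032 0.094 ] tool [-0.0053 -0.     -0.0047]
```

>>> drive_tool(deltas=[[[-0.001,-0.005,0],0],[[0,0,-0.007],0],[[0,0,-0.005],0],[[0,0,0],0]])

```text
time_s: 31.05
eef_pos: [0.4394, 0.3034, 0.0783]
eef_rot: [0.004, 0.766, 0.643, 0.015]
wrist_force: [-0.7, -0.2, 0.1]
opening: 0.501
```

Run:
```python
from h import *
st2();c=snap("wrist","w27");
```

```text
31.05 [0.4394 0.3034 0.0783] jawyaw -0.1744 F [-0.7 -0.2  0.1] op 0.501 q [0.38 0.27 1.85 0.   1.   0.55]
axis [ 0.0268  0.0132 -0.9996]
```

```bash
python3 -c "
from h import *
loc(305,344,.094)
loc(305,294,.094)"
```

```text
[0.4378 0.3032 0.094 ] tool [-0.0005 -0.0014 -0.0153]
[0.4411 0.3208 0.094 ] tool [ 0.0173 -0.0013 -0.0147]
```

Centred. Close and lift.

>>> drive_tool(deltas=[[[0,0,0],0],[[0,0,0],0],[[0,0,0],0],[[0,0,0],0],[[0,0,0],0],[[0,0,0],0],[[0,0,0],0]], gripper=0.1)

```text
time_s: 31.9
eef_pos: [0.4387, 0.3041, 0.0793]
eef_rot: [0.003, 0.766, 0.643, 0.014]
wrist_force: [-1.0, -0.0, 0.7]
opening: 0.265
```

Run:
```python
from h import *
st2()
```

```text
31.9 [0.4387 0.3041 0.0793] jawyaw -0.1739 F [-1.  -0.   0.7] op 0.265 q [0.38 0.26 1.85 0.   1.   0.55]
axis [ 0.0252  0.0136 -0.9996]
```

>>> drive_tool(deltas=[[[0,0,0.01],0],[[0,0,0.02],0],[[0,0,0.02],0],[[0,0,0.02],0],[[0,0,0.02],0],[[0,0,0.02],0],[[0,0,0.02],0],[[0,0,0],0],[[0,0,0],0]])

```text
time_s: 32.8
eef_pos: [0.4384, 0.3032, 0.2178]
eef_rot: [0.004, 0.766, 0.643, 0.015]
wrist_force: [-0.6, 0.2, -2.7]
opening: 0.267
```

Run:
```python
from h import *
st2();c=snap("wrist","w28");
```

```text
32.8 [0.4384 0.3032 0.2178] jawyaw -0.1744 F [-0.6  0.2 -2.7] op 0.267 q [0.38 0.08 1.75 0.   1.28 0.55]
axis [ 0.0276  0.0137 -0.9995]
```

>>> drive_tool(deltas=[[[0.006,-0.004,0.005],0.02],[[0.012,-0.007,0.005],0.02],[[0.017,-0.01,0.003],0.02],[[0.018,-0.011,0.003],0.02],[[0.018,-0.011,0.003],0.02],[[0.018,-0.011,0.003],0.02],[[0.018,-0.011,0],0.02],[[0.018,-0.011,0],0.02],[[0.015,-0.009,0],0.02],[[0.008,-0.005,0],0]])

```text
time_s: 33.85
eef_pos: [0.5835, 0.2083, 0.2242]
eef_rot: [-0.003, 0.702, 0.713, 0.004]
wrist_force: [0.1, -0.4, -0.8]
opening: 0.263
```

>>> drive_tool(deltas=[[[0.003,-0.002,0],0],[[0,0,0],0],[[0,0,0],0]])

```text
time_s: 34.15
eef_pos: [0.5854, 0.2058, 0.221]
eef_rot: [-0.005, 0.702, 0.712, 0.002]
wrist_force: [0.2, -0.2, -0.3]
opening: 0.263
```

Run:
```python
from h import *
st2();c=snap("wrist","w29");
```

```text
34.15 [0.5854 0.2058 0.221 ] jawyaw 0.0133 F [ 0.2 -0.2 -0.3] op 0.263 q [0.14 0.29 1.5  0.01 1.36 0.13]
axis [-0.004   0.0107 -0.9999]
```

```bash
python3 -c "
from h import *
c=camera('wrist');p=get_obs()['eef_pos'];m=rot(get_obs()['eef_rot'])
print(unproj(c,334.5,224,.072),proj(c,p+m[:,2]*.049),proj(c,p+m[:,2]*.0495+m[:,0]*.006),p+m[:,2]*.049)
snap('wrist','w29a',(270,240,350,300),10)
"
```

```text
[0.60184939 0.20585229 0.072     ] [309.84349917 272.90479713] [309.83768728 260.64243144] [0.58523812 0.20645554 0.17238462]
```

>>> drive_tool(deltas=[[[0.007,0.001,0],0],[[0.008,0.001,0],0],[[0,0,0],0],[[0,0,-0.015],0],[[0,0,-0.02],0],[[0,0,-0.015],0],[[0,0,0],0],[[0,0,0],0]])

```text
time_s: 35.1
eef_pos: [0.601, 0.2092, 0.1679]
eef_rot: [-0.005, 0.702, 0.712, 0.003]
wrist_force: [-0.5, -0.0, -1.3]
opening: 0.266
```

Run:
```python
from h import *
st2();c=snap("wrist","w30",(250,200,350,275),8);
p=get_obs()['eef_pos'];m=rot(get_obs()['eef_rot']);print(proj(c,p+m[:,2]*.0495+m[:,0]*.006))
```

```text
35.1 [0.601  0.2092 0.1679] jawyaw 0.0152 F [-0.5 -0.  -1.3] op 0.266 q [0.14 0.37 1.5  0.01 1.27 0.12]
axis [-0.0026  0.0109 -0.9999]
[309.09142236 260.57334878]
```

```bash
cat >> h.py <<'E'
def relb(edge,hole,zt=.072,L=.0495,r=.006):
    c=camera("wrist");p=get_obs()["eef_pos"];m=rot(get_obs()["eef_rot"]);t=p+m[:,2]*L
    a=unproj(c,*edge,t[2])-m[:,0]*r;b=unproj(c,*hole,zt);print("end",a.round(4),"kin",t.round(4),"hole",b.round(4),"rel",(a-b).round(4))
E
python3 -c "
from h import *
relb((308.75,266),(311.6,251))"
```

```text
end [0.6003 0.2072 0.1189] kin [0.6011 0.2098 0.119 ] hole [0.6016 0.2058 0.072 ] rel [-0.0013  0.0013  0.0469]
```

>>> drive_tool(deltas=[[[0.001,-0.001,-0.01],0],[[0,0,-0.01],0],[[0,0,-0.01],0],[[0,0,0],0],[[0,0,0],0]])

```text
time_s: 35.7
eef_pos: [0.6033, 0.2082, 0.1376]
eef_rot: [-0.004, 0.702, 0.712, 0.004]
wrist_force: [0.3, -0.4, -2.0]
opening: 0.263
```

Run:
```python
from h import *
st2();c=snap("wrist","w31",(250,220,350,295),8);
```

```text
35.7 [0.6033 0.2082 0.1376] jawyaw 0.0152 F [ 0.3 -0.4 -2. ] op 0.263 q [0.14 0.41 1.52 0.01 1.21 0.12]
axis [ 0.0011  0.0114 -0.9999]
```

```bash
python3 -c "
from h import *
relb((308.6,266),(307.4,267.1))"
```

```text
end [0.6027 0.2061 0.0882] kin [0.6033 0.2088 0.0882] hole [0.602  0.2057 0.072 ] rel [0.0007 0.0003 0.0162]
```

>>> drive_tool(deltas=[[[-0.0005,-0.0005,-0.006],0],[[0,0,-0.006],0],[[0,0,0],0],[[0,0,0],0]])

```text
time_s: 36.2
eef_pos: [0.6032, 0.2078, 0.1255]
eef_rot: [-0.003, 0.702, 0.712, 0.005]
wrist_force: [0.2, -0.5, -1.2]
opening: 0.263
```

Run:
```python
from h import *
st2();c=snap("wrist","w32",(250,220,350,295),8);snap("side","sd10",(180,240,280,320),8)
```

```text
36.2 [0.6032 0.2078 0.1255] jawyaw 0.0153 F [ 0.2 -0.5 -1.2] op 0.263 q [0.14 0.42 1.53 0.01 1.19 0.12]
axis [ 0.0026  0.0116 -0.9999]
```

```bash
python3 -c "
from h import *
relb((308.5,266),(307.1,275.2))"
```

```text
end [0.6028 0.2057 0.0762] kin [0.6034 0.2084 0.0763] hole [0.6021 0.2054 0.072 ] rel [0.0007 0.0003 0.0042]
```

>>> drive_tool(deltas=[[[-0.0008,0,-0.003],0],[[0,0,-0.004],0],[[0,0,-0.003],0],[[0,0,0],0]])

```text
time_s: 36.75
eef_pos: [0.6026, 0.2076, 0.1154]
eef_rot: [-0.003, 0.702, 0.712, 0.005]
wrist_force: [-0.4, -0.3, -0.9]
opening: 0.263
```

Run:
```python
from h import *
st2();c=snap("wrist","w33",(250,220,350,295),8);snap("side","sd11",(180,240,280,320),8)
```

```text
36.75 [0.6026 0.2076 0.1154] jawyaw 0.0153 F [-0.4 -0.3 -0.9] op 0.263 q [0.14 0.43 1.54 0.01 1.17 0.12]
axis [ 0.0036  0.0114 -0.9999]
```

>>> drive_tool(deltas=[[[0,0,-0.004],0],[[0,0,-0.004],0],[[0,0,-0.004],0],[[0,0,-0.004],0],[[0,0,-0.004],0],[[0,0,0],0]])

```text
time_s: 37.45
eef_pos: [0.6022, 0.2073, 0.0937]
eef_rot: [-0.003, 0.702, 0.712, 0.005]
wrist_force: [-0.2, -0.1, -1.3]
opening: 0.261
```

>>> drive_tool(deltas=[[[0,0,-0.004],0],[[0,0,-0.004],0],[[0,0,-0.003],0],[[0,0,0],0]])

```text
time_s: 37.85
eef_pos: [0.6021, 0.2072, 0.0817]
eef_rot: [-0.003, 0.702, 0.712, 0.005]
wrist_force: [-0.8, -0.2, -1.6]
opening: 0.261
```

Run:
```python
from h import *
st2();c=snap("wrist","w34");snap("side","sd12",(180,240,280,320),8)
```

```text
37.85 [0.6021 0.2072 0.0817] jawyaw 0.0153 F [-0.8 -0.2 -1.6] op 0.261 q [0.14 0.47 1.55 0.01 1.11 0.12]
axis [ 0.0022  0.0107 -0.9999]
```

Seated or nearly; release and back off.

>>> drive_tool(deltas=[[[0,0,0],0],[[0,0,0],0],[[0,0,0],0],[[0,0,0],0]], gripper=0.5)

```text
time_s: 38.35
eef_pos: [0.6039, 0.208, 0.0837]
eef_rot: [-0.002, 0.702, 0.713, 0.007]
wrist_force: [0.4, 0.1, 0.1]
opening: 0.499
```

>>> drive_tool(deltas=[[[0,0,0.01],0],[[0,0,0.02],0],[[0,0,0.03],0],[[0,0,0.03],0],[[0,0,0.03],0],[[0,0,0.01],0],[[0,0,0],0]])

```text
time_s: 39.05
eef_pos: [0.6031, 0.2081, 0.222]
eef_rot: [-0.002, 0.702, 0.713, 0.007]
wrist_force: [0.7, -0.3, -0.5]
opening: 0.497
```

Run:
```python
from h import *
st2();c=snap("wrist","w35");snap("side","sd13",(180,240,280,320),8)
```

```text
39.05 [0.6031 0.2081 0.222 ] jawyaw 0.0154 F [ 0.7 -0.3 -0.5] op 0.497 q [0.14 0.32 1.46 0.01 1.36 0.12]
axis [ 0.0081  0.0126 -0.9999]
```

Run:
```python
from h import *
snap("scene","sc2",(130,200,290,350),5)
snap("side","sd14",(300,140,500,260),4)
```

>>> drive_tool(deltas=[[[-0.006,-0.02,0.005],0],[[-0.012,-0.035,0.005],0],[[-0.015,-0.045,0.005],0],[[-0.015,-0.045,0.005],0],[[-0.015,-0.045,0],0],[[-0.015,-0.045,0],0],[[-0.015,-0.045,0],0],[[-0.015,-0.045,0],0],[[-0.015,-0.045,0],0],[[-0.012,-0.035,0],0]])

```text
time_s: 40.25
eef_pos: [0.4511, -0.2037, 0.2196]
eef_rot: [-0.016, 0.698, 0.716, -0.002]
wrist_force: [-0.3, -0.8, 0.1]
opening: 0.502
```

>>> drive_tool(deltas=[[[-0.008,-0.025,0],0],[[-0.004,-0.01,0],0],[[0,0,0],0],[[0,0,0],0]], gripper=0.7)

```text
time_s: 40.65
eef_pos: [0.4344, -0.242, 0.214]
eef_rot: [-0.021, 0.701, 0.713, -0.003]
wrist_force: [0.1, 0.3, -0.8]
opening: 0.697
```

Run:
```python
from h import *
st2();c=snap("wrist","w36");snap("scene","sc3")
```

```text
40.65 [ 0.4344 -0.242   0.214 ] jawyaw 0.0177 F [ 0.1  0.3 -0.8] op 0.697 q [-0.75  0.05  1.79 -0.    1.35 -0.76]
axis [-0.0335  0.0259 -0.9991]
```

```bash
python3 -c "
from h import *
loc(311,272,.028);loc(309,246,.028);loc(297,133,.014);loc(568,305,.028);loc(580,195,.014)"
```

```text
[ 0.4301 -0.2884  0.028 ] tool [-0.0515  0.0003  0.1854]
[ 0.4284 -0.2666  0.028 ] tool [-0.0295 -0.0011  0.1862]
[ 0.417  -0.1793  0.014 ] tool [ 0.0579 -0.0104  0.2029]
[ 0.642  -0.3113  0.028 ] tool [-0.0777  0.2114  0.1786]
[ 0.6434 -0.2229  0.014 ] tool [0.0105 0.215  0.1947]
```

>>> drive_tool(deltas=[[[-0.002,-0.012,-0.01],0.05],[[-0.002,-0.012,-0.02],0.05],[[-0.001,-0.007,-0.03],0],[[0,0,-0.03],0],[[0,0,-0.02],0],[[0,0,0],0],[[0,0,0],0]])

```text
time_s: 41.7
eef_pos: [0.4328, -0.2731, 0.105]
eef_rot: [-0.016, 0.66, 0.751, -0.004]
wrist_force: [-0.3, -1.0, 0.5]
opening: 0.705
```

Run:
```python
from h import *
st2();c=snap("wrist","w37")
```

```text
41.7 [ 0.4328 -0.2731  0.105 ] jawyaw 0.1287 F [-0.3 -1.   0.5] op 0.705 q [-0.79  0.22  1.84 -0.01  1.11 -0.91]
axis [-0.0288  0.0154 -0.9995]
```

```bash
python3 -c "
from h import *
loc(304,263,.028);loc(304,243,.028);loc(304,283,.028);loc(303,70,.014)"
```

```text
[ 0.4281 -0.2775  0.028 ] tool [-0.0048 -0.0034  0.0776]
[ 0.4271 -0.2668  0.028 ] tool [ 0.0062 -0.0033  0.0781]
[ 0.4301 -0.2899  0.028 ] tool [-0.017  -0.0033  0.0778]
[ 0.4153 -0.1798  0.014 ] tool [ 0.0939 -0.0035  0.0936]
```

>>> drive_tool(deltas=[[[-0.003,-0.004,-0.01],0],[[0,0,-0.02],0],[[0,0,-0.02],0],[[0,0,-0.02],0],[[0,0,-0.01],0],[[0,0,0],0],[[0,0,0],0]])

```text
time_s: 42.65
eef_pos: [0.4312, -0.2812, 0.0252]
eef_rot: [-0.011, 0.66, 0.751, -0.004]
wrist_force: [-0.4, 0.1, 0.7]
opening: 0.698
```

Run:
```python
from h import *
st2();c=snap("wrist","w38")
```

```text
42.65 [ 0.4312 -0.2812  0.0252] jawyaw 0.1283 F [-0.4  0.1  0.7] op 0.698 q [-0.8   0.35  1.87 -0.01  0.94 -0.92]
axis [-0.0217  0.0074 -0.9997]
```

```bash
python3 -c "
from h import *
loc(302,313,.028);loc(302,346,.028);"
```

```text
[ 0.4283 -0.2773  0.028 ] tool [ 0.0045 -0.0027 -0.0022]
[ 0.4301 -0.2907  0.028 ] tool [-0.0089 -0.0027 -0.0022]
```

>>> drive_tool(deltas=[[[-0.002,0.001,-0.008],0],[[0,0,-0.007],0],[[0,0,0],0],[[0,0,0],0]])

```text
time_s: 43.2
eef_pos: [0.4304, -0.2812, 0.0112]
eef_rot: [-0.008, 0.66, 0.751, -0.005]
wrist_force: [-0.1, -0.2, 0.2]
opening: 0.701
```

Run:
```python
from h import *
st2();c=snap("wrist","w39")
```

```text
43.2 [ 0.4304 -0.2812  0.0112] jawyaw 0.1287 F [-0.1 -0.2  0.2] op 0.701 q [-0.8   0.38  1.88 -0.01  0.9  -0.92]
axis [-0.0184  0.004  -0.9998]
```

>>> drive_tool(deltas=[[[-0.001,0.003,-0.005],0],[[0,0,0],0]])

```text
time_s: 43.45
eef_pos: [0.4294, -0.278, 0.0059]
eef_rot: [-0.008, 0.66, 0.751, -0.005]
wrist_force: [-0.7, 0.8, -0.0]
opening: 0.697
```

>>> drive_tool(deltas=[[[0,0,0],0],[[0,0,0],0],[[0,0,0],0],[[0,0,0],0],[[0,0,0],0],[[0,0,0],0],[[0,0,0],0]], gripper=0.15)

```text
time_s: 44.15
eef_pos: [0.4297, -0.2782, 0.0062]
eef_rot: [-0.008, 0.66, 0.751, -0.005]
wrist_force: [0.2, -0.3, -0.8]
opening: 0.318
```

>>> drive_tool(deltas=[[[0,0,0.005],0],[[0,0,0.01],0],[[0,0,0.01],0],[[0,0,0.01],0],[[0,0,0.01],0],[[0,0,0],0]])

```text
time_s: 44.75
eef_pos: [0.4301, -0.2786, 0.0562]
eef_rot: [-0.007, 0.66, 0.751, -0.005]
wrist_force: [0.3, -0.6, -0.8]
opening: 0.314
```

Run:
```python
from h import *
st2();c=snap("wrist","w40");snap("scene","sc4",(150,180,310,300),5)
```

```text
44.75 [ 0.4301 -0.2786  0.0562] jawyaw 0.1289 F [ 0.3 -0.6 -0.8] op 0.314 q [-0.8   0.29  1.87 -0.01  0.99 -0.92]
axis [-0.0166  0.0022 -0.9999]
```

>>> drive_tool(deltas=[[[0.005,0.002,0.02],0],[[0.012,0.005,0.02],-0.02],[[0.016,0.005,0.01],-0.02],[[0.018,0.005,0],-0.02],[[0.018,0.006,0],-0.02],[[0.018,0.006,0],-0.02],[[0.018,0.006,0],-0.02],[[0.018,0.005,0],0],[[0.01,0.003,0],0],[[0.004,0,0],0]])

```text
time_s: 45.85
eef_pos: [0.5666, -0.23, 0.1003]
eef_rot: [-0.015, 0.706, 0.708, -0.004]
wrist_force: [0.5, 0.2, -0.5]
opening: 0.314
```

>>> drive_tool(deltas=[[[0,0,0],0],[[0,0,0],0]])

```text
time_s: 46.05
eef_pos: [0.5658, -0.2299, 0.0993]
eef_rot: [-0.015, 0.706, 0.708, -0.005]
wrist_force: [-0.2, -0.7, -0.3]
opening: 0.316
```

Run:
```python
from h import *
st2();c=snap("wrist","w41");snap("side","sd15",(220,140,420,290),4)
```

```text
46.05 [ 0.5658 -0.2299  0.0993] jawyaw 0.0023 F [-0.2 -0.7 -0.3] op 0.316 q [-0.58  0.42  1.59 -0.    1.17 -0.58]
axis [-0.0285  0.0152 -0.9995]
```

```bash
python3 -c "
from h import *
s=camera('side')
print(unproj(s,342.5,238.7,.06),unproj(s,282.5,212.5,.06))
c=camera('wrist');print(unproj(c,305,6,.1),unproj(c,305,6,.12))"
```

```text
[ 0.51612623 -0.06403164  0.06      ] [ 0.67665596 -0.06857493  0.06      ]
[ 0.56461534 -0.12642978  0.1       ] [ 0.56544615 -0.1310188   0.12      ]
```

>>> drive_tool(deltas=[[[0,0.01,-0.015],0],[[0,0.012,-0.02],0],[[0,0.012,-0.02],0],[[0,0.01,-0.012],0],[[0,0.003,-0.005],0],[[0,0,0],0],[[0,0,0],0]])

```text
time_s: 46.95
eef_pos: [0.5641, -0.1797, 0.0231]
eef_rot: [-0.015, 0.707, 0.707, -0.005]
wrist_force: [0.1, -1.2, -1.4]
opening: 0.311
```

Run:
```python
from h import *
st2();c=snap("wrist","w42");snap("side","sd16",(220,140,420,290),4)
```

```text
46.95 [ 0.5641 -0.1797  0.0231] jawyaw 0.0002 F [ 0.1 -1.2 -1.4] op 0.311 q [-0.51  0.5   1.66 -0.    1.01 -0.51]
axis [-0.0278  0.0148 -0.9995]
```

>>> drive_tool(deltas=[[[0,0.005,0],0],[[0,0.005,0],0],[[0,0.004,0],0]])

```text
time_s: 47.35
eef_pos: [0.5663, -0.1705, 0.0262]
eef_rot: [-0.01, 0.707, 0.707, -0.006]
wrist_force: [-5.0, -20.5, -0.3]
opening: 0.314
```

>>> drive_tool(deltas=[[[0,0.004,0],0]])

```text
time_s: 47.45
eef_pos: [0.5667, -0.1705, 0.0274]
eef_rot: [-0.007, 0.707, 0.707, -0.008]
wrist_force: [-5.2, -18.6, -1.7]
opening: 0.318
```

>>> drive_tool(deltas=[[[0,0.004,0.006],0],[[0,0.004,0.008],0],[[0,0.004,0.008],0]])

```text
time_s: 47.75
eef_pos: [0.5683, -0.1681, 0.0517]
eef_rot: [0.001, 0.707, 0.707, -0.012]
wrist_force: [-1.6, -10.1, -2.7]
opening: 0.311
```

Run:
```python
from h import *
st2();c=snap("wrist","w43");snap("side","sd17",(220,140,420,290),4)
```

```text
47.75 [ 0.5683 -0.1681  0.0517] jawyaw -0.0001 F [ -1.6 -10.1  -2.7] op 0.311 q [-0.47  0.44  1.67 -0.03  1.03 -0.46]
axis [-0.0159 -0.018  -0.9997]
```

>>> drive_tool(deltas=[[[0,0.007,0.004],0],[[0,0.006,0.007],0],[[0,0.005,0.007],0]])

```text
time_s: 48.15
eef_pos: [0.5707, -0.1618, 0.0744]
eef_rot: [0.011, 0.707, 0.707, -0.017]
wrist_force: [0.1, -10.0, -1.7]
opening: 0.315
```

Run:
```python
from h import *
st2();c=snap("wrist","w44");snap("side","sd18",(220,140,420,290),4)
```

```text
48.15 [ 0.5707 -0.1618  0.0744] jawyaw 0.0006 F [  0.1 -10.   -1.7] op 0.315 q [-0.45  0.4   1.67 -0.04  1.06 -0.43]
axis [-0.0088 -0.0393 -0.9992]
```

>>> drive_tool(deltas=[[[0,0.008,0.004],0],[[0,0.008,0.004],0],[[0,0.008,0.004],0]])

```text
time_s: 48.55
eef_pos: [0.575, -0.1509, 0.0941]
eef_rot: [0.023, 0.706, 0.707, -0.022]
wrist_force: [-2.3, -13.5, 3.5]
opening: 0.311
```

>>> drive_tool(deltas=[[[0,0.008,0.003],0],[[0,0.008,0.003],0]])

```text
time_s: 48.75
eef_pos: [0.5781, -0.1428, 0.1053]
eef_rot: [0.032, 0.706, 0.707, -0.024]
wrist_force: [-3.0, -11.0, 2.3]
opening: 0.318
```

Run:
```python
from h import *
st2();c=snap("wrist","w45");snap("side","sd19",(220,140,420,290),4)
```

```text
48.75 [ 0.5781 -0.1428  0.1053] jawyaw 0.0006 F [ -3.  -11.    2.3] op 0.318 q [-0.4   0.35  1.68 -0.08  1.08 -0.37]
axis [ 0.0111 -0.0789 -0.9968]
```

>>> drive_tool(deltas=[[[-0.003,-0.006,0],0],[[-0.004,-0.006,-0.01],0],[[0,0,-0.012],0],[[0,0,-0.006],0],[[0,0,0],0]])

```text
time_s: 49.35
eef_pos: [0.5708, -0.1542, 0.0759]
eef_rot: [0.032, 0.707, 0.706, -0.023]
wrist_force: [-0.5, 0.8, -0.9]
opening: 0.314
```

Run:
```python
from h import *
st2();c=snap("wrist","w46");snap("side","sd20",(220,140,420,290),4)
```

```text
49.35 [ 0.5708 -0.1542  0.0759] jawyaw 0.0003 F [-0.5  0.8 -0.9] op 0.314 q [-0.43  0.38  1.7  -0.08  1.02 -0.39]
axis [ 0.0132 -0.0778 -0.9969]
```

>>> drive_tool(deltas=[[[0,0.012,0],0],[[0,0.018,0.006],0],[[0,0.018,0.007],0]])

```text
time_s: 49.75
eef_pos: [0.578, -0.1206, 0.0978]
eef_rot: [0.047, 0.706, 0.706, -0.027]
wrist_force: [-0.6, -6.3, 0.3]
opening: 0.309
```

Run:
```python
from h import *
st2();c=snap("wrist","w47");snap("side","sd21",(220,140,420,290),4)
```

```text
49.75 [ 0.578  -0.1206  0.0978] jawyaw 0.0008 F [-0.6 -6.3  0.3] op 0.309 q [-0.36  0.34  1.71 -0.1   1.03 -0.31]
axis [ 0.0285 -0.105  -0.9941]
```

>>> drive_tool(deltas=[[[0,0.018,0.001],0],[[0,0.016,0],0]])

```text
time_s: 50.05
eef_pos: [0.5805, -0.0878, 0.102]
eef_rot: [0.051, 0.706, 0.706, -0.026]
wrist_force: [0.5, -5.7, 0.5]
opening: 0.303
```

Run:
```python
from h import *
st2();c=snap("wrist","w48");snap("side","sd22",(220,140,420,290),4)
```

```text
50.05 [ 0.5805 -0.0878  0.102 ] jawyaw 0.0023 F [ 0.5 -5.7  0.5] op 0.303 q [-0.3   0.33  1.72 -0.11  1.04 -0.25]
axis [ 0.0349 -0.1094 -0.9934]
```

>>> drive_tool(deltas=[[[0,0.01,0],0],[[0,0.006,0],0],[[0,0.003,0],0]])

```text
time_s: 50.45
eef_pos: [0.5808, -0.0691, 0.1017]
eef_rot: [0.052, 0.705, 0.707, -0.027]
wrist_force: [-0.8, -4.1, 2.1]
opening: 0.307
```

Run:
```python
from h import *
st2();c=snap("wrist","w49");snap("side","sd23",(220,140,420,290),4)
snap("scene","sc5",(180,160,380,310),4)
```

```text
50.45 [ 0.5808 -0.0691  0.1017] jawyaw 0.0049 F [-0.8 -4.1  2.1] op 0.307 q [-0.27  0.32  1.72 -0.11  1.04 -0.22]
axis [ 0.0352 -0.1105 -0.9933]
```

```bash
python3 -c "
from h import *
s=camera('side');sc=camera('scene')
def tri(ps,pc):
    f=lambda c,p:(np.array(c['eye']),(unproj(c,*p,0)-c['eye']))
    (a,d),(b,e)=f(s,ps),f(sc,pc); d=d/np.linalg.norm(d);e=e/np.linalg.norm(e)
    t=np.linalg.lstsq(np.array([d,-e]).T,b-a,rcond=None)[0]; return (a+d*t[0]).round(4),(b+e*t[1]).round(4)
# red band center
print('red',tri((220+410/4,140+325/4),(180+458/4,160+467/4)))
print('cap top edge white/orange', tri((220+400/4,140+240/4),(180+450/4,160+425/4)))
"
```

```text
red (array([ 0.5829, -0.0877,  0.0632]), array([ 0.5855, -0.0847,  0.0619]))
cap top edge white/orange (array([ 0.5901, -0.0893,  0.1146]), array([ 0.5898, -0.0897,  0.1148]))
```

>>> drive_tool(deltas=[[[0,-0.005,0.005],0],[[0,-0.005,0.02],0],[[0,0,0.025],0],[[0,0,0.025],0],[[0,0,0.025],0],[[0,0,0.02],0],[[0,0,0.01],0],[[0,0,0],0],[[0,0,0],0]])

```text
time_s: 51.6
eef_pos: [0.5765, -0.0743, 0.2321]
eef_rot: [0.042, 0.706, 0.707, -0.023]
wrist_force: [-0.4, 0.7, -0.9]
opening: 0.304
```

Run:
```python
from h import *
st2();c=snap("wrist","w50");snap("side","sd24",(220,60,420,260),3)
snap("scene","sc6",(180,140,380,310),4)
```

```text
51.6 [ 0.5765 -0.0743  0.2321] jawyaw 0.0024 F [-0.4  0.7 -0.9] op 0.304 q [-0.29  0.17  1.62 -0.08  1.3  -0.27]
axis [ 0.0267 -0.0929 -0.9953]
```

```bash
python3 -c "
from h import *
s=camera('side');sc=camera('scene');p=get_obs()['eef_pos']
m=rot(get_obs()['eef_rot'])
print('tool mat',m.round(3))
for y in(-.075,-.09):
  for z in(.145,.172,.255): print(y,z,'side',((proj(s,[.577,y,z])-[220,60])*3).round(0),'scene',((proj(sc,[.577,y,z])-[180,140])*4).round(0))
print('tcp',((proj(s,p)-[220,60])*3).round(0),((proj(sc,p)-[180,140])*4).round(0))
"
```

```text
tool mat [[ 0.     1.     0.026]
 [ 0.996  0.002 -0.093]
 [-0.093  0.025 -0.995]]
-0.075 0.145 side [304. 399.] scene [469. 453.]
-0.075 0.172 side [303. 366.] scene [468. 425.]
-0.075 0.255 side [303. 256.] scene [467. 334.]
-0.09 0.145 side [316. 389.] scene [444. 458.]
-0.09 0.172 side [316. 356.] scene [443. 430.]
-0.09 0.255 side [316. 247.] scene [440. 339.]
tcp [303. 289.] [468. 360.]
```

```bash
python3 -c "
from h import *
loc(345,46,.108);loc(338,143,.096);loc(310,240,.15)
s=camera('side');sc=camera('scene')
snap('side','sd25',(180,180,340,300),5)
snap('scene','sc7',(290,220,430,310),5)
"
```

```text
[0.5985 0.0227 0.108 ] tool [0.1083 0.0192 0.1148]
[ 0.5972 -0.032   0.096 ] tool [0.0551 0.0173 0.132 ]
[ 0.5787 -0.0756  0.15  ] tool [ 0.0067 -0.      0.082 ]
```

>>> drive_tool(deltas=[[[0.001,0.01,0.01],0],[[0.002,0.02,0.01],0],[[0.003,0.03,0],0],[[0.003,0.03,0],0],[[0.003,0.03,0],0],[[0.003,0.03,0],0],[[0.003,0.03,0],0],[[0.002,0.02,0],0],[[0.001,0.01,0],0],[[0,0,0],0]])

```text
time_s: 53.2
eef_pos: [0.5989, 0.1487, 0.2622]
eef_rot: [0.045, 0.706, 0.706, -0.02]
wrist_force: [0.0, -1.4, 0.1]
opening: 0.306
```

Run:
```python
from h import *
st2();c=snap("wrist","w51");snap("side","sd26",(150,100,350,300),3)
snap("scene","sc8",(280,140,480,310),4)
```

```text
53.2 [0.5989 0.1487 0.2622] jawyaw 0.0014 F [ 0.  -1.4  0.1] op 0.306 q [ 0.1   0.24  1.47 -0.1   1.4   0.12]
axis [ 0.0356 -0.092  -0.9951]
```

```bash
cat >> h.py <<'E'
def tri(ps,pc):
    s=camera("side");sc=camera("scene")
    f=lambda c,p:(np.array(c['eye']),(unproj(c,*p,0)-c['eye']))
    (a,d),(b,e)=f(s,ps),f(sc,pc); d=d/np.linalg.norm(d);e=e/np.linalg.norm(e)
    t=np.linalg.lstsq(np.array([d,-e]).T,b-a,rcond=None)[0]; return (a+d*t[0]).round(4),(b+e*t[1]).round(4)
E
python3 -c "
from h import *
print('foot',tri((240,225),(391.7,233.5)))
print('redtop',tri((150+277/3,100+290/3),(280+445/4,140+325/4)))
print('redbot',tri((150+272/3,100+345/3),(280+445/4,140+360/4)))
loc(310.5,236,.16);loc(305,202,.108)
c=camera('wrist')
for z in (.14,.15,.16,.17): print(z,unproj(c,310.5,236,z).round(4))
"
```

```text
foot (array([0.6036, 0.1432, 0.1862]), array([0.6035, 0.143 , 0.1863]))
redtop (array([0.6039, 0.1293, 0.2396]), array([0.6076, 0.1337, 0.2386]))
redbot (array([0.605 , 0.1372, 0.2043]), array([0.6062, 0.1387, 0.2039]))
[0.6028 0.14   0.16  ] tool [0.003  0.0003 0.1018]
[0.6007 0.1454 0.108 ] tool [ 0.013  -0.0036  0.153 ]
0.14 [0.6035 0.1325 0.14  ]
0.15 [0.6032 0.1364 0.15  ]
0.16 [0.6028 0.1403 0.16  ]
0.17 [0.6025 0.1442 0.17  ]
```

>>> drive_tool(deltas=[[[-0.002,0.004,0],0],[[0,0,-0.01],0],[[0,0,-0.015],0],[[0,0,-0.015],0],[[0,0,-0.01],0],[[0,0,0],0],[[0,0,0],0]])

```text
time_s: 54.5
eef_pos: [0.5951, 0.151, 0.2047]
eef_rot: [0.044, 0.707, 0.705, -0.022]
wrist_force: [-0.6, 0.4, 0.2]
opening: 0.301
```

Run:
```python
from h import *
st2();c=snap("wrist","w52",(220,180,420,330),4);snap("side","sd27",(180,180,300,300),6)
snap("scene","sc9",(340,180,440,280),6)
```

```text
54.5 [0.5951 0.151  0.2047] jawyaw -0.0012 F [-0.6  0.4  0.2] op 0.301 q [ 0.11  0.29  1.54 -0.1   1.3   0.13]
axis [ 0.0307 -0.0927 -0.9952]
```

```bash
python3 -c "
from h import *
print('foot',tri((242.5,252),(390.3,247)))
s=camera('side');sc=camera('scene')
# cup2 center in images
print('cup s',proj(s,[.6008,.1475,.108]),'sc',proj(sc,[.6008,.1475,.108]))
loc(315,234.5,.108)
"
```

```text
foot (array([0.6003, 0.1479, 0.1283]), array([0.6005, 0.1482, 0.1283]))
cup s [243.34970542 260.23644911] sc [389.05926596 252.11461202]
[0.602 0.147 0.108] tool [0.0051 0.0031 0.0981]
```

>>> drive_tool(deltas=[[[0.0015,0,-0.007],0],[[0,0,-0.008],0],[[0,0,-0.007],0],[[0,0,0],0]])

```text
time_s: 55.3
eef_pos: [0.5973, 0.151, 0.1823]
eef_rot: [0.045, 0.707, 0.705, -0.021]
wrist_force: [-0.2, -0.3, -0.2]
opening: 0.304
```

Run:
```python
from h import *
st2();c=snap("wrist","w53",(220,180,420,330),4);snap("side","sd28",(180,180,300,300),6)
snap("scene","sc10",(340,180,440,280),6)
```

```text
55.3 [0.5973 0.151  0.1823] jawyaw -0.0013 F [-0.2 -0.3 -0.2] op 0.304 q [ 0.11  0.31  1.55 -0.1   1.26  0.14]
axis [ 0.0334 -0.0924 -0.9952]
```

>>> drive_tool(deltas=[[[0.0005,0,-0.005],0],[[0,0,-0.005],0],[[0,0,-0.004],0],[[0,0,0],0]])

```text
time_s: 55.85
eef_pos: [0.5991, 0.1512, 0.1695]
eef_rot: [0.046, 0.707, 0.705, -0.019]
wrist_force: [-0.4, -0.3, -0.5]
opening: 0.299
```

Run:
```python
from h import *
st2();c=snap("wrist","w54",(220,180,420,330),4);snap("side","sd29",(180,180,300,300),6)
```

```text
55.85 [0.5991 0.1512 0.1695] jawyaw -0.0011 F [-0.4 -0.3 -0.5] op 0.299 q [ 0.11  0.33  1.56 -0.1   1.23  0.14]
axis [ 0.0369 -0.092  -0.9951]
```

>>> drive_tool(deltas=[[[-0.001,0.005,-0.001],0],[[0,0.006,-0.002],0],[[0,0.006,-0.003],0]])

```text
time_s: 56.25
eef_pos: [0.5991, 0.1669, 0.1653]
eef_rot: [0.048, 0.708, 0.705, -0.02]
wrist_force: [-0.5, -5.4, 2.0]
opening: 0.302
```

Run:
```python
from h import *
st2();c=snap("wrist","w55",(220,180,420,330),4);snap("side","sd30",(180,180,300,300),6)
snap("scene","sc11",(340,180,440,280),6)
```

```text
56.25 [0.5991 0.1669 0.1653] jawyaw -0.0022 F [-0.5 -5.4  2. ] op 0.302 q [ 0.13  0.34  1.55 -0.11  1.22  0.17]
axis [ 0.039  -0.0959 -0.9946]
```

>>> drive_tool(deltas=[[[0,0,-0.005],0],[[0,0,-0.005],0],[[0,0,-0.004],0],[[0,0,0],0]])

```text
time_s: 56.8
eef_pos: [0.5986, 0.1662, 0.1496]
eef_rot: [0.048, 0.707, 0.705, -0.021]
wrist_force: [-0.5, -4.1, 0.0]
opening: 0.303
```

>>> drive_tool(deltas=[[[0,0,-0.004],0],[[0,0,-0.004],0],[[0,0,0],0]])

```text
time_s: 57.1
eef_pos: [0.6028, 0.1676, 0.1484]
eef_rot: [0.051, 0.708, 0.705, -0.016]
wrist_force: [-0.0, -3.3, -2.6]
opening: 0.305
```

Run:
```python
from h import *
st2();c=snap("wrist","w56",(220,180,420,330),4);snap("side","sd31",(180,180,300,300),6)
snap("scene","sc12",(340,180,440,280),6)
```

```text
57.1 [0.6028 0.1676 0.1484] jawyaw -0.0018 F [-0.  -3.3 -2.6] op 0.305 q [ 0.13  0.36  1.56 -0.11  1.18  0.18]
axis [ 0.0485 -0.0943 -0.9944]
```

>>> drive_tool(deltas=[[[0,0,0],0],[[0,0,0],0],[[0,0,0],0],[[0,0,0],0]], gripper=0.7)

```text
time_s: 57.65
eef_pos: [0.6014, 0.1696, 0.1459]
eef_rot: [0.048, 0.708, 0.705, -0.016]
wrist_force: [-0.2, -0.5, -0.5]
opening: 0.702
```

Run:
```python
from h import *
st2();c=snap("wrist","w57");snap("side","sd32",(180,180,300,300),6)
snap("scene","sc13",(340,180,440,280),6)
```

```text
57.65 [0.6014 0.1696 0.1459] jawyaw -0.0019 F [-0.2 -0.5 -0.5] op 0.702 q [ 0.13  0.36  1.56 -0.1   1.18  0.18]
axis [ 0.0451 -0.0905 -0.9949]
```

>>> drive_tool(deltas=[[[0,0.003,0.02],0],[[0,0,0.03],0],[[0,0,0.03],0],[[0,0.01,0.02],0],[[0,0.025,0],0],[[0,0.03,0],0],[[0,0.03,0],0],[[0,0.02,0],0],[[0,0,-0.02],0],[[0,0,-0.03],0]])

```text
time_s: 58.8
eef_pos: [0.6035, 0.2931, 0.2056]
eef_rot: [0.05, 0.708, 0.704, -0.01]
wrist_force: [0.3, -0.5, 0.1]
opening: 0.701
```

>>> drive_tool(deltas=[[[0,0.005,0],0],[[0,0,-0.03],0],[[0,0,-0.03],0],[[0,0,-0.03],0],[[0,0,-0.03],0],[[0,0,-0.02],0],[[0,0,0],0],[[0,0,0],0]], gripper=0.4)

```text
time_s: 59.6
eef_pos: [0.6058, 0.3009, 0.0669]
eef_rot: [0.051, 0.709, 0.704, -0.008]
wrist_force: [-0.9, -0.5, 0.1]
opening: 0.401
```

Run:
```python
from h import *
st2();snap("side","sd33",(140,160,340,310),4)
```

```text
59.6 [0.6058 0.3009 0.0669] jawyaw -0.0042 F [-0.9 -0.5  0.1] op 0.401 q [ 0.33  0.57  1.45 -0.11  1.1   0.39]
axis [ 0.0592 -0.0835 -0.9947]
```

>>> drive_tool(deltas=[[[0,-0.01,-0.02],0],[[0,-0.015,-0.015],0],[[0,-0.01,0],0],[[0,-0.008,0],0]])

```text
time_s: 60.05
eef_pos: [0.6116, 0.2599, 0.041]
eef_rot: [0.054, 0.708, 0.704, -0.002]
wrist_force: [1.2, -0.1, 0.6]
opening: 0.401
```

>>> drive_tool(deltas=[[[0,-0.008,0],0],[[0,-0.008,0],0],[[0,-0.008,0],0]])

```text
time_s: 60.35
eef_pos: [0.6126, 0.2505, 0.0435]
eef_rot: [0.046, 0.71, 0.703, 0.012]
wrist_force: [4.5, 37.6, -17.5]
opening: 0.402
```

```bash
python3 -c "
from h import *
st2()"
```

```text
60.35 [0.6126 0.2505 0.0435] jawyaw -0.0084 F [  4.5  37.6 -17.5] op 0.402 q [ 0.24  0.54  1.54 -0.08  0.99  0.29]
axis [ 0.0818 -0.0496 -0.9954]
```

>>> drive_tool(deltas=[[[0,-0.003,0.0],0],[[0,-0.003,0.0],0],[[0,-0.003,0.0],0]])

```text
time_s: 60.65
eef_pos: [0.6126, 0.2509, 0.045]
eef_rot: [0.043, 0.71, 0.703, 0.019]
wrist_force: [2.7, 11.9, -7.3]
opening: 0.4
```

```bash
python3 -c "
from h import *
st2()"
```

```text
60.65 [0.6126 0.2509 0.045 ] jawyaw -0.0077 F [ 2.7 11.9 -7.3] op 0.4 q [ 0.24  0.54  1.55 -0.06  0.98  0.28]
axis [ 0.0872 -0.0344 -0.9956]
```

>>> drive_tool(deltas=[[[0,-0.004,0.0],0],[[0,-0.004,0.0],0],[[0,-0.004,0.0],0],[[0,-0.004,0.0],0],[[0,-0.004,0.0],0],[[0,-0.004,0.0],0],[[0,-0.004,0.0],0],[[0,-0.004,0.0],0]])

```text
time_s: 61.45
eef_pos: [0.6127, 0.2513, 0.0461]
eef_rot: [0.029, 0.71, 0.702, 0.044]
wrist_force: [4.6, 17.3, -10.7]
opening: 0.396
```

```bash
python3 -c "
from h import *
st2()"
```

```text
61.45 [0.6127 0.2513 0.0461] jawyaw -0.0118 F [  4.6  17.3 -10.7] op 0.396 q [ 0.21  0.51  1.58 -0.    0.94  0.22]
axis [ 0.1036  0.0199 -0.9944]
```

>>> drive_tool(deltas=[[[0,0.02,0.0],0],[[0,0.02,0.03],0],[[-0.01,0,0.04],-0.04],[[-0.03,0,0.04],-0.04],[[-0.04,0.01,0.03],-0.04],[[-0.04,0.01,0],-0.04],[[-0.04,0.01,0],-0.04],[[-0.04,0.01,0],0],[[-0.03,0.01,0],0],[[-0.02,0.005,0],0]], gripper=0.0)

```text
time_s: 62.45
eef_pos: [0.3614, 0.3489, 0.2029]
eef_rot: [0.035, 0.78, 0.623, 0.052]
wrist_force: [0.0, 0.5, -0.4]
opening: 0.003
```

```bash
python3 -c "
from h import *
st2()"
```

```text
62.45 [0.3614 0.3489 0.2029] jawyaw -0.2257 F [ 0.   0.5 -0.4] op 0.003 q [ 0.57 -0.02  1.89 -0.06  1.16  0.82]
axis [ 0.1258  0.0102 -0.992 ]
```

>>> drive_tool(deltas=[[[-0.01,0,-0.02],0],[[0,0,-0.03],0],[[0,0,-0.03],0],[[0,0,-0.03],0],[[0,0,-0.03],0],[[0,0,-0.015],0],[[0,0,0],0]])

```text
time_s: 63.15
eef_pos: [0.3522, 0.3529, 0.0546]
eef_rot: [0.036, 0.778, 0.624, 0.064]
wrist_force: [0.5, -0.3, 0.3]
opening: 0.002
```

Run:
```python
from h import *
st2();snap("wrist","w58");snap("side","sd34",(140,260,400,455),3)
```

```text
63.15 [0.3522 0.3529 0.0546] jawyaw -0.2217 F [ 0.5 -0.3  0.3] op 0.002 q [ 0.59  0.19  2.02 -0.08  0.8   0.86]
axis [ 0.1439  0.0236 -0.9893]
```

>>> drive_tool(deltas=[[[0.015,0,0],0],[[0.015,0,0],0],[[0.01,0,0],0]])

```text
time_s: 63.55
eef_pos: [0.3986, 0.3557, 0.0612]
eef_rot: [0.037, 0.777, 0.625, 0.069]
wrist_force: [-0.2, -0.4, 0.2]
opening: 0.002
```

>>> drive_tool(deltas=[[[0.005,0,0],0],[[0.005,0,0],0]])

```text
time_s: 63.75
eef_pos: [0.407, 0.3558, 0.0621]
eef_rot: [0.034, 0.778, 0.624, 0.066]
wrist_force: [-41.0, 1.6, 33.1]
opening: -0.001
```

Run:
```python
from h import *
st2();snap("wrist","w59")
```

```text
63.75 [0.407  0.3558 0.0621] jawyaw -0.2239 F [-41.    1.6  33.1] op -0.001 q [ 0.53  0.25  1.92 -0.06  0.83  0.79]
axis [ 0.1446  0.029  -0.9891]
```

>>> drive_tool(deltas=[[[-0.01,0,0],0],[[-0.02,0,0],0],[[-0.01,0,0],0],[[0,0,0],0]])

```text
time_s: 64.2
eef_pos: [0.367, 0.3563, 0.0635]
eef_rot: [0.033, 0.779, 0.623, 0.066]
wrist_force: [0.1, -0.1, 0.8]
opening: 0.001
```

Run:
```python
from h import *
st2();snap("wrist","w60");snap("side","sd35",(140,260,400,455),3);snap("scene","sc14")
```

```text
64.2 [0.367  0.3563 0.0635] jawyaw -0.225 F [ 0.1 -0.1  0.8] op 0.001 q [ 0.57  0.19  1.99 -0.07  0.83  0.84]
axis [ 0.144   0.0297 -0.9891]
```

>>> drive_tool(deltas=[[[0,0,0.03],0],[[0,-0.01,0.04],0],[[0.01,-0.015,0.04],0],[[0.02,-0.015,0],0],[[0.02,-0.01,0],0],[[0.015,0,0],0],[[0.007,0,0],0],[[0,0,0],0],[[0,0,0],0]], gripper=1.0)

```text
time_s: 65.25
eef_pos: [0.4477, 0.304, 0.1788]
eef_rot: [0.035, 0.78, 0.622, 0.067]
wrist_force: [-0.3, -0.2, 0.1]
opening: 1.003
```

Run:
```python
from h import *
st2();snap("wrist","w61")
```

```text
65.25 [0.4477 0.304  0.1788] jawyaw -0.2285 F [-0.3 -0.2  0.1] op 1.003 q [ 0.39  0.07  1.85 -0.03  1.07  0.63]
axis [ 0.1474  0.0294 -0.9886]
```

>>> drive_tool(deltas=[[[-0.006,0.004,-0.02],0.01],[[0,0,-0.03],0.01],[[0,0,-0.025],0],[[0,0,0],0],[[0,0,0],0]], gripper=1.0)

```text
time_s: 65.8
eef_pos: [0.4376, 0.3104, 0.1015]
eef_rot: [0.033, 0.771, 0.632, 0.067]
wrist_force: [-0.5, -0.0, -0.4]
opening: 1.005
```

Run:
```python
from h import *
st2(); snap('wrist','w62'); snap('side','sd36')
```

```text
65.8 [0.4376 0.3104 0.1015] jawyaw -0.2025 F [-0.5 -0.  -0.4] op 1.005 q [ 0.41  0.17  1.92 -0.04  0.91  0.63]
axis [ 0.1451  0.0331 -0.9889]
```

View pics/w62.png

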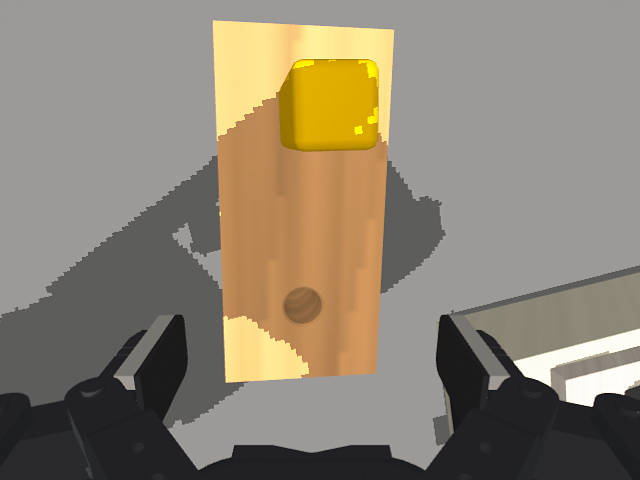

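View pics/sd36.png

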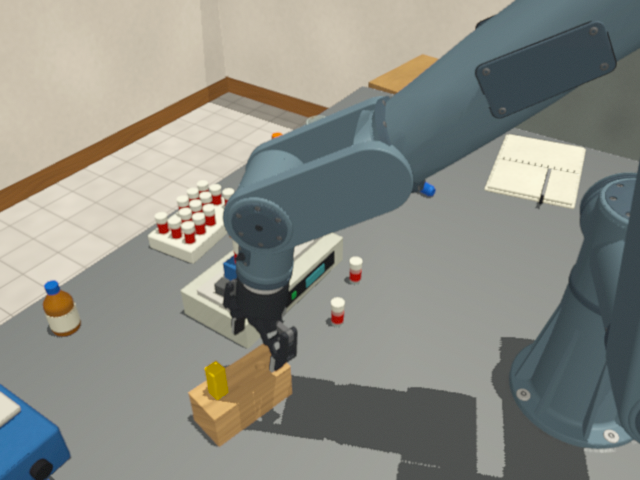

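>>> drive_tool(deltas=[[[0.001,0,-0.02],0],[[0,0,-0.018],0],[[0,0,-0.01],0],[[0,0,0],0]])

```text
time_s: 66.3
eef_pos: [0.4434, 0.3129, 0.0595]
eef_rot: [0.035, 0.771, 0.632, 0.073]
wrist_force: [-0.3, -0.9, 0.7]
opening: 1.003
```

>>> drive_tool(deltas=[[[-0.003,0,-0.01],0],[[0,0,-0.008],0],[[0,0,0],0],[[0.004,0,0],0],[[0.004,0,0],0]])

```text
time_s: 66.8
eef_pos: [0.4489, 0.3136, 0.0425]
eef_rot: [0.035, 0.771, 0.632, 0.074]
wrist_force: [-15.0, 1.5, 10.3]
opening: 1.001
```

Run:
```python
from h import *
st2()
```

```text
66.8 [0.4489 0.3136 0.0425] jawyaw -0.2028 F [-15.    1.5  10.3] op 1.001 q [ 0.41  0.29  1.92 -0.04  0.77  0.63]
axis [ 0.1577  0.0393 -0.9867]
```

>>> drive_tool(deltas=[[[0.004,0,0],0],[[0.004,0,0],0],[[0.004,0,0],0],[[0.004,0,0],0]])

```text
time_s: 67.2
eef_pos: [0.4486, 0.3139, 0.0383]
eef_rot: [0.025, 0.772, 0.632, 0.059]
wrist_force: [-13.3, 2.8, 8.2]
opening: 0.998
```

Run:
```python
from h import *
st2()
```

```text
67.2 [0.4486 0.3139 0.0383] jawyaw -0.2027 F [-13.3   2.8   8.2] op 0.998 q [ 0.4   0.31  1.9  -0.02  0.8   0.62]
axis [ 0.122   0.0354 -0.9919]
```

Working: ≈0.009 rad per row. Continue, keeping z from falling.

>>> drive_tool(deltas=[[[0.004,0,0.001],0],[[0.004,0,0.001],0],[[0.004,0,0.001],0],[[0.004,0,0.001],0],[[0.004,0,0.001],0],[[0.004,0,0.001],0],[[0.004,0,0.001],0],[[0.004,0,0.001],0]])

```text
time_s: 68.0
eef_pos: [0.4478, 0.3138, 0.0352]
eef_rot: [0.006, 0.774, 0.633, 0.028]
wrist_force: [-10.7, 2.3, 1.8]
opening: 0.998
```

Run:
```python
from h import *
st2()
```

```text
68.0 [0.4478 0.3138 0.0352] jawyaw -0.2004 F [-10.7   2.3   1.8] op 0.998 q [0.39 0.35 1.85 0.01 0.88 0.59]
axis [ 0.0513  0.0264 -0.9983]
```

>>> drive_tool(deltas=[[[0.004,0,0.001],0],[[0.004,0,0.001],0],[[0.004,0,0.001],0],[[0.004,0,0.001],0],[[0.003,0,0.001],0],[[-0.004,0,0],0],[[-0.002,-0.002,0.02],0],[[0,-0.002,0.04],0],[[0,0,0.05],0]])

```text
time_s: 68.9
eef_pos: [0.4356, 0.307, 0.1387]
eef_rot: [-0.008, 0.774, 0.633, 0.003]
wrist_force: [-0.2, 0.3, -0.0]
opening: 0.996
```

Run:
```python
from h import *
st2(); snap('scene','sc15')
```

```text
68.9 [0.4356 0.307  0.1387] jawyaw -0.1998 F [-0.2  0.3 -0. ] op 0.996 q [0.38 0.19 1.8  0.02 1.15 0.57]
axis [-0.0055  0.0153 -0.9999]
```

View pics/sc15.png

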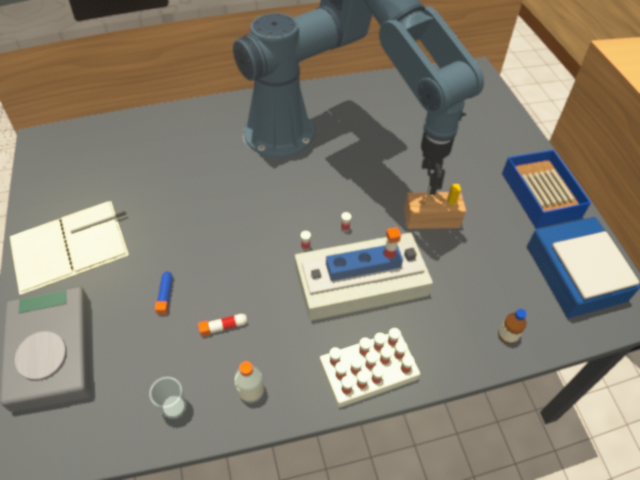

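Run:
```python
from h import *
c=snap('scene','sc16',crop=(180,295,270,350),scale=8)
for uv in [(200,328),(246,320),(205,328)]: print(unproj(c,*uv,.014))
```

```text
[ 0.64393762 -0.33188263  0.014     ]
[ 0.64825084 -0.22037897  0.014     ]
[ 0.64672774 -0.32013512  0.014     ]
```

View pics/sc16.png

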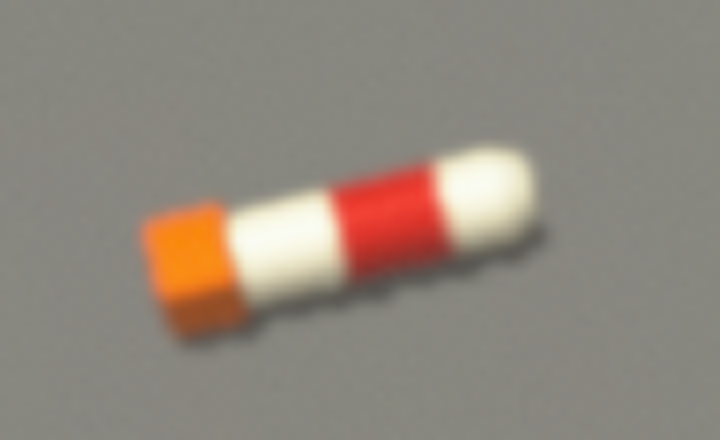

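>>> drive_tool(deltas=[[[0,-0.005,0.05],0.03],[[0,-0.03,0.05],0.05],[[0.01,-0.05,0.03],0.05],[[0.015,-0.05,0],0.05],[[0.015,-0.05,0],0.03],[[0.015,-0.05,0],0],[[0.015,-0.05,0],0],[[0.015,-0.05,0],0],[[0.015,-0.05,0],0],[[0,0,0],0]], gripper=0.7)

```text
time_s: 70.0
eef_pos: [0.5392, -0.0581, 0.27]
eef_rot: [0.005, 0.699, 0.715, 0.018]
wrist_force: [-0.3, 0.8, 0.0]
opening: 0.704
```

>>> drive_tool(deltas=[[[0.02,-0.05,0],-0.03],[[0.02,-0.05,0],0],[[0.02,-0.05,-0.02],0],[[0.02,-0.045,-0.03],0],[[0.01,-0.03,-0.03],0],[[0,-0.01,-0.02],0],[[0,0,0],0],[[0,0,0],0]], gripper=0.7)

```text
time_s: 70.8
eef_pos: [0.6235, -0.2759, 0.1753]
eef_rot: [0.009, 0.71, 0.704, 0.02]
wrist_force: [-0.1, 0.0, -0.5]
opening: 0.698
```

```bash
python3 - <<'E'
from h import *
st2(); snap('wrist','w63')
E
grep -n "def loc" -A14 h.py
```

```text
70.8 [ 0.6235 -0.2759  0.1753] jawyaw -0.009 F [-0.1  0.  -0.5] op 0.698 q [-0.61  0.44  1.39  0.04  1.28 -0.61]
axis [ 0.0414  0.0146 -0.999 ]
29:def loc(u,v,z):
30-    c=camera("wrist");p=get_obs()["eef_pos"];m=rot(get_obs()["eef_rot"]);w=unproj(c,u,v,z);print(w.round(4),"tool",(m.T@(w-p)).round(4))
31-def relb(edge,hole,zt=.072,L=.0495,r=.006):
32-    c=camera("wrist");p=get_obs()["eef_pos"];m=rot(get_obs()["eef_rot"]);t=p+m[:,2]*L
33-    a=unproj(c,*edge,t[2])-m[:,0]*r;b=unproj(c,*hole,zt);print("end",a.round(4),"kin",t.round(4),"hole",b.round(4),"rel",(a-b).round(4))
34-def tri(ps,pc):
35-    s=camera("side");sc=camera("scene")
36-    f=lambda c,p:(np.array(c['eye']),(unproj(c,*p,0)-c['eye']))
37-    (a,d),(b,e)=f(s,ps),f(sc,pc); d=d/np.linalg.norm(d);e=e/np.linalg.norm(e)
38-    t=np.linalg.lstsq(np.array([d,-e]).T,b-a,rcond=None)[0]; return (a+d*t[0]).round(4),(b+e*t[1]).round(4)
```

View pics/w63.png

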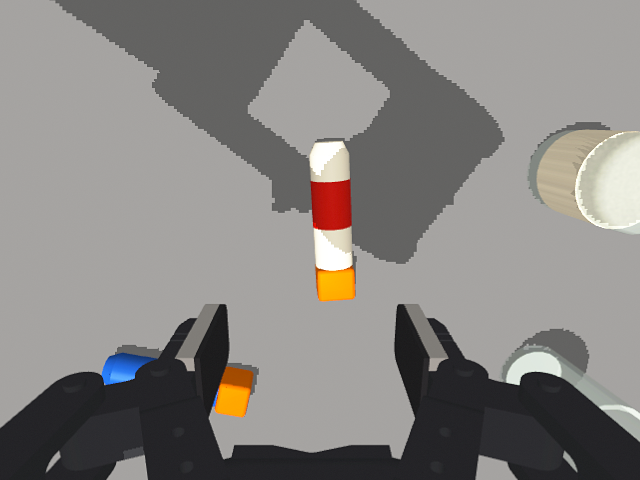

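Run:
```python
from h import *
for uv,z in [((335.5,283),.028),((329,146),.014),((336,300),.02),((237,390),.028)]: loc(*uv,z)
```

```text
[ 0.6475 -0.3193  0.028 ] tool [-0.0458  0.0179  0.1484]
[ 0.644  -0.2225  0.014 ] tool [0.0508 0.0127 0.1642]
[ 0.6499 -0.337   0.02  ] tool [-0.0634  0.0194  0.1572]
[ 0.5723 -0.4081  0.028 ] tool [-0.1347 -0.0573  0.145 ]
```

Run:
```python
from h import *
c=camera('scene')
for uv in [(174,405),(160,405),(170,375),(250,395),(236,392)]: print(uv,unproj(c,*uv,0.005).round(3),unproj(c,*uv,0.08).round(3))
```

```text
(174, 405) [ 0.819 -0.417  0.005] [ 0.851 -0.406  0.08 ]
(160, 405) [ 0.812 -0.448  0.005] [ 0.844 -0.435  0.08 ]
(170, 375) [ 0.745 -0.417  0.005] [ 0.781 -0.406  0.08 ]
(250, 395) [ 0.834 -0.247  0.005] [ 0.865 -0.246  0.08 ]
(236, 392) [ 0.82  -0.276  0.005] [ 0.851 -0.274  0.08 ]
```

>>> drive_tool(deltas=[[[0.012,-0.025,-0.02],0.035],[[0.008,-0.018,-0.03],0],[[0,0,-0.025],0],[[0,0,0],0],[[0,0,0],0]], gripper=0.6)

```text
time_s: 71.6
eef_pos: [0.6484, -0.319, 0.108]
eef_rot: [0.016, 0.695, 0.719, 0.021]
wrist_force: [0.1, 0.3, 1.0]
opening: 0.597
```

Run:
```python
from h import *
st2(); snap('wrist','w64')
```

```text
71.6 [ 0.6484 -0.319   0.108 ] jawyaw 0.0332 F [0.1 0.3 1. ] op 0.597 q [-0.64  0.59  1.32  0.04  1.19 -0.69]
axis [ 0.0526  0.008  -0.9986]
```

View pics/w64.png

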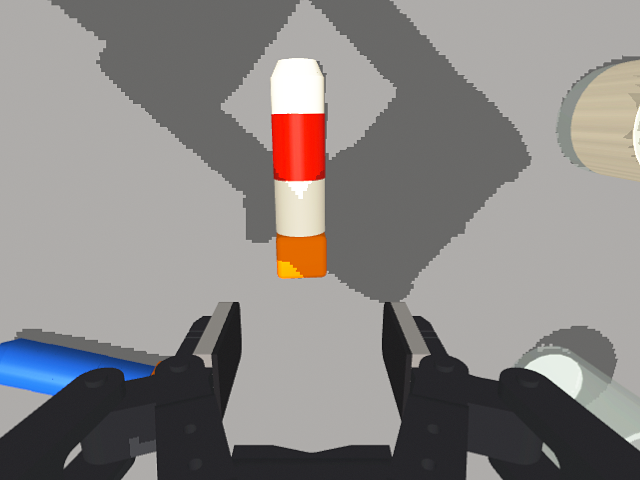

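Run:
```python
from h import *
for uv,z in [((301.5,256),.028),((298,62),.014)]: loc(*uv,z)
```

```text
[ 0.6478 -0.3202  0.028 ] tool [-0.0019 -0.0048  0.0802]
[ 0.644  -0.2204  0.014 ] tool [ 0.0981 -0.0063  0.095 ]
```

>>> drive_tool(deltas=[[[0,-0.003,-0.03],0],[[0,0,-0.03],0],[[0,0,-0.02],0],[[0,0,0],0]])

```text
time_s: 72.15
eef_pos: [0.6529, -0.3235, 0.036]
eef_rot: [0.023, 0.694, 0.719, 0.022]
wrist_force: [-0.9, 0.9, -1.1]
opening: 0.602
```

Run:
```python
from h import *
st2(); snap('wrist','w65')
```

```text
72.15 [ 0.6529 -0.3235  0.036 ] jawyaw 0.0358 F [-0.9  0.9 -1.1] op 0.602 q [-0.64  0.68  1.34  0.04  1.07 -0.69]
axis [ 6.450e-02 -6.000e-04 -9.979e-01]
```

View pics/w65.png

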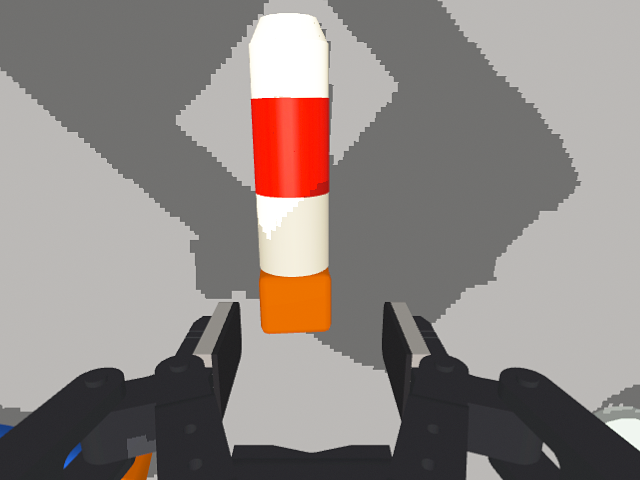

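>>> drive_tool(deltas=[[[-0.004,0,-0.012],0],[[-0.002,0,-0.01],0],[[0,0,-0.004],0],[[0,0,0],0]])

```text
time_s: 72.6
eef_pos: [0.6504, -0.326, 0.0163]
eef_rot: [0.029, 0.694, 0.719, 0.023]
wrist_force: [-0.2, 0.7, 0.2]
opening: 0.598
```

Run:
```python
from h import *
st2(); snap('wrist','w66')
```

```text
72.6 [ 0.6504 -0.326   0.0163] jawyaw 0.0367 F [-0.2  0.7  0.2] op 0.598 q [-0.64  0.69  1.36  0.05  1.02 -0.7 ]
axis [ 0.0736 -0.0072 -0.9973]
```

View pics/w66.png

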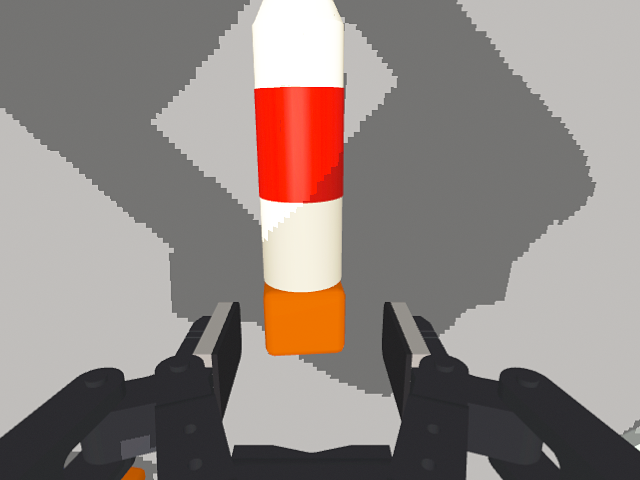

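>>> drive_tool(deltas=[[[-0.002,0.001,-0.006],0],[[0,0,-0.003],0],[[0,0,0],0]])

```text
time_s: 72.95
eef_pos: [0.6491, -0.3255, 0.008]
eef_rot: [0.03, 0.694, 0.719, 0.023]
wrist_force: [-0.1, -0.4, 0.5]
opening: 0.596
```

>>> drive_tool(deltas=[[[0,0,0],0],[[0,0,0],0],[[0,0,0],0],[[0,0,0],0],[[0,0,0],0],[[0,0,0],0],[[0,0,0],0]], gripper=0.15)

```text
time_s: 73.65
eef_pos: [0.6494, -0.3257, 0.0086]
eef_rot: [0.03, 0.694, 0.719, 0.023]
wrist_force: [0.3, 0.5, -0.2]
opening: 0.318
```

>>> drive_tool(deltas=[[[0,0,0.02],0],[[0,0,0.03],0],[[0,0,0.02],0],[[0,0,0],0]])

```text
time_s: 74.05
eef_pos: [0.6489, -0.3253, 0.0835]
eef_rot: [0.03, 0.694, 0.719, 0.023]
wrist_force: [0.1, -0.2, 0.1]
opening: 0.312
```

Run:
```python
from h import *
st2(); snap('wrist','w67')
```

```text
74.05 [ 0.6489 -0.3253  0.0835] jawyaw 0.037 F [ 0.1 -0.2  0.1] op 0.312 q [-0.64  0.6   1.35  0.04  1.12 -0.7 ]
axis [ 0.0751 -0.0085 -0.9971]
```

View pics/w67.png

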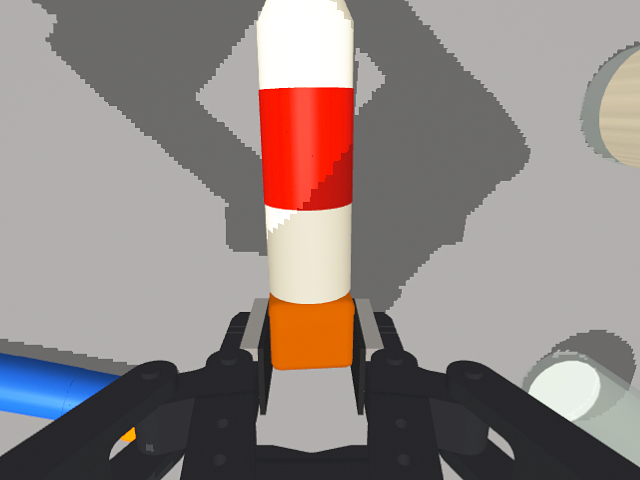

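>>> drive_tool(deltas=[[[-0.02,0.03,0],-0.035],[[-0.018,0.035,0],0],[[-0.005,0.015,0],0],[[0,0,-0.03],0],[[0,0,-0.02],0],[[0,0,0],0],[[0,0,0],0]])

```text
time_s: 74.8
eef_pos: [0.6005, -0.2405, 0.0271]
eef_rot: [0.027, 0.707, 0.706, 0.022]
wrist_force: [0.0, 0.6, 1.0]
opening: 0.317
```

Run:
```python
from h import *
st2(); snap('wrist','w68')
```

```text
74.8 [ 0.6005 -0.2405  0.0271] jawyaw -0.0003 F [0.  0.6 1. ] op 0.317 q [-0.58  0.53  1.59  0.04  0.95 -0.6 ]
axis [ 0.069  -0.0075 -0.9976]
```

View pics/w68.png

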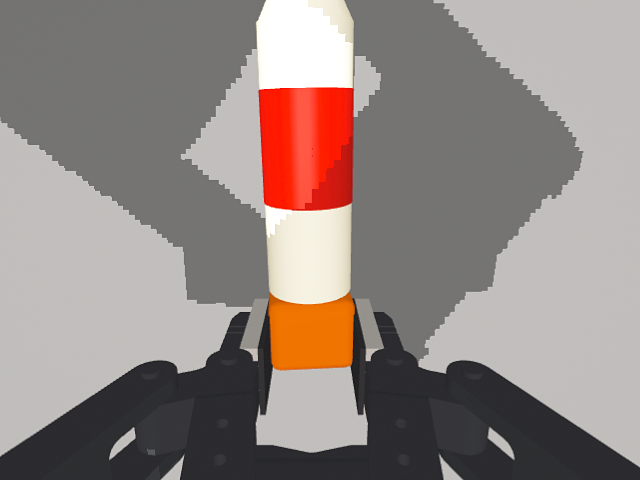

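>>> drive_tool(deltas=[[[0,0.025,-0.002],0],[[0,0.02,0],0],[[0,0.01,0],0],[[0,0.004,0],0],[[0,0.004,0],0],[[0,0.004,0],0]])

```text
time_s: 75.45
eef_pos: [0.6036, -0.1761, 0.0303]
eef_rot: [0.031, 0.708, 0.705, 0.023]
wrist_force: [-0.0, 0.1, -0.4]
opening: 0.315
```

Run:
```python
from h import *
st2()
```

```text
75.45 [ 0.6036 -0.1761  0.0303] jawyaw -0.0032 F [-0.   0.1 -0.4] op 0.315 q [-0.48  0.49  1.65  0.03  0.92 -0.5 ]
axis [ 0.0761 -0.0126 -0.997 ]
```

>>> drive_tool(deltas=[[[0,0.004,-0.004],0],[[0,0.004,-0.004],0],[[0,0.004,0.004],0],[[0,0.004,0.006],0],[[0,0.004,0.007],0]])

```text
time_s: 75.95
eef_pos: [0.6067, -0.1745, 0.0435]
eef_rot: [0.044, 0.708, 0.705, 0.016]
wrist_force: [-2.6, -9.7, -2.4]
opening: 0.309
```

Run:
```python
from h import *
st2(); snap('side','sd37',crop=(180,80,460,290),scale=2.8)
```

```text
75.95 [ 0.6067 -0.1745  0.0435] jawyaw -0.0033 F [-2.6 -9.7 -2.4] op 0.309 q [-0.47  0.47  1.66  0.    0.92 -0.47]
axis [ 0.0848 -0.0396 -0.9956]
```

View pics/sd37.png

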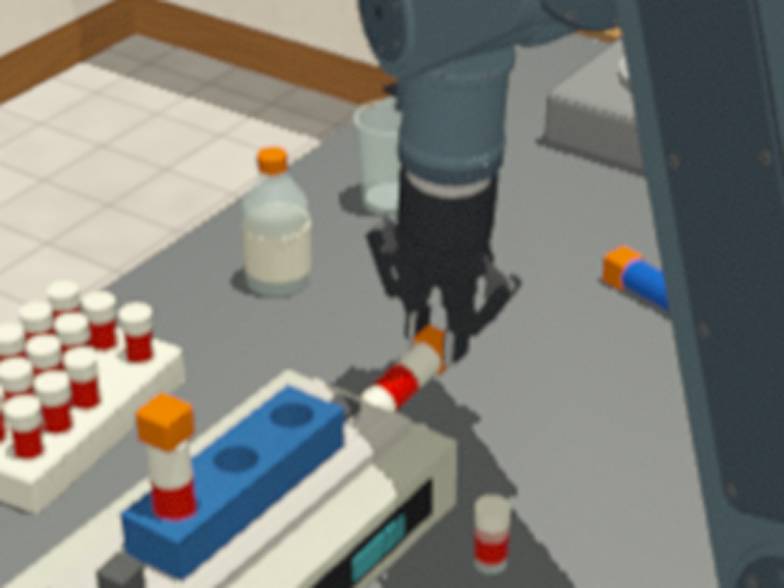

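>>> drive_tool(deltas=[[[-0.002,-0.01,-0.005],0],[[-0.002,-0.002,-0.012],0],[[0,0,-0.008],0],[[0,0,0],0]])

```text
time_s: 76.4
eef_pos: [0.6027, -0.1889, 0.0177]
eef_rot: [0.045, 0.709, 0.704, 0.016]
wrist_force: [0.2, 0.9, -0.8]
opening: 0.314
```

Run:
```python
from h import *
st2(); snap('side','sd38',crop=(280,160,380,240),scale=7); snap('wrist','w69')
```

```text
76.4 [ 0.6027 -0.1889  0.0177] jawyaw -0.0055 F [ 0.2  0.9 -0.8] op 0.314 q [-0.49  0.51  1.66  0.01  0.88 -0.49]
axis [ 0.0863 -0.0404 -0.9954]
```

View pics/sd38.png

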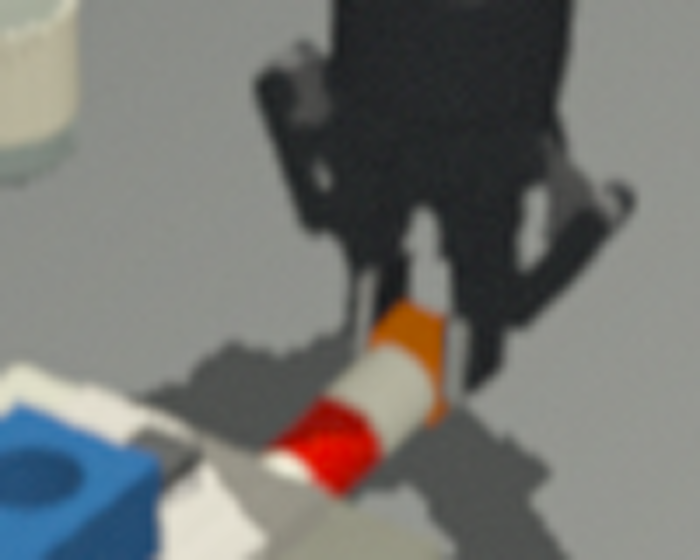

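View pics/w69.png

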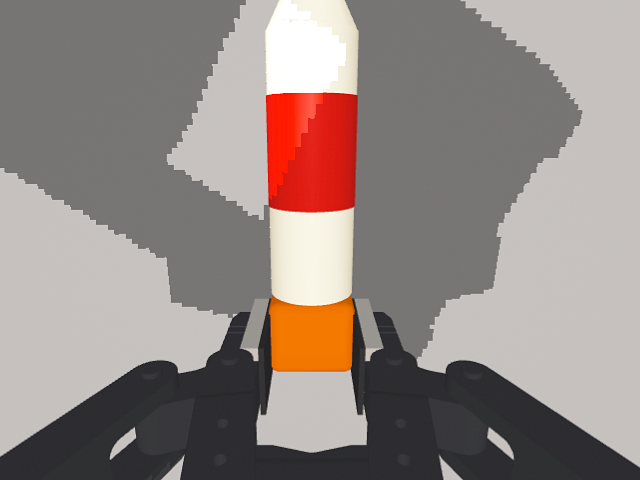

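>>> drive_tool(deltas=[[[0,0.012,0],0],[[0,0.004,0],0],[[0,0.004,0],0],[[0,0.004,0],0],[[0,0.005,0.006],0],[[0,0.005,0.008],0],[[0,0.005,0.008],0],[[0,0.005,0.008],0]])

```text
time_s: 77.3
eef_pos: [0.6059, -0.1652, 0.0557]
eef_rot: [0.063, 0.704, 0.707, 0.004]
wrist_force: [-1.0, -13.9, -2.5]
opening: 0.311
```

Run:
```python
from h import *
st2(); snap('wrist','w70')
```

```text
77.3 [ 0.6059 -0.1652  0.0557] jawyaw 0.0078 F [ -1.  -13.9  -2.5] op 0.311 q [-0.44  0.43  1.68 -0.05  0.91 -0.41]
axis [ 0.0953 -0.0837 -0.9919]
```

View pics/w70.png

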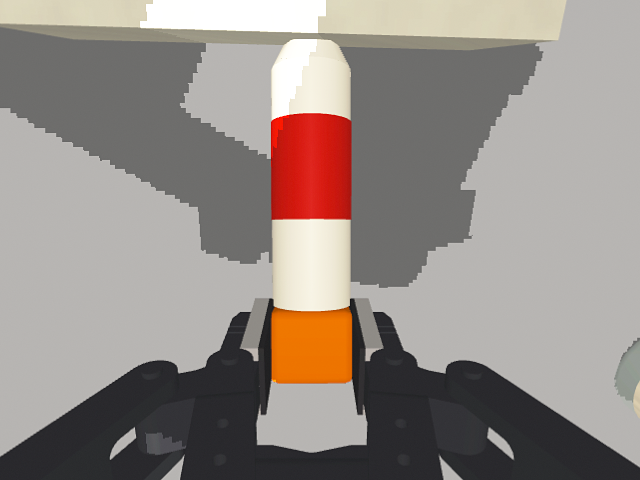

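>>> drive_tool(deltas=[[[-0.002,-0.012,-0.005],0],[[-0.003,0,-0.015],0],[[0,0,-0.006],0],[[0,0,0],0],[[0,0.006,0],0]])

```text
time_s: 77.85
eef_pos: [0.6046, -0.172, 0.0326]
eef_rot: [0.068, 0.704, 0.707, 0.006]
wrist_force: [0.1, -4.6, 9.5]
opening: 0.312
```

Run:
```python
from h import *
st2(); snap('wrist','w71');snap('side','sd39',crop=(280,160,380,240),scale=7)
```

```text
77.85 [ 0.6046 -0.172   0.0326] jawyaw 0.0086 F [ 0.1 -4.6  9.5] op 0.312 q [-0.45  0.47  1.69 -0.04  0.85 -0.43]
axis [ 0.1049 -0.0876 -0.9906]
```

View pics/w71.png

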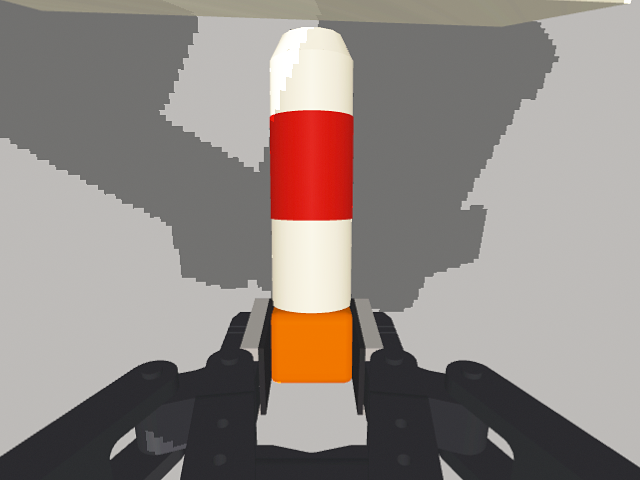

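View pics/sd39.png

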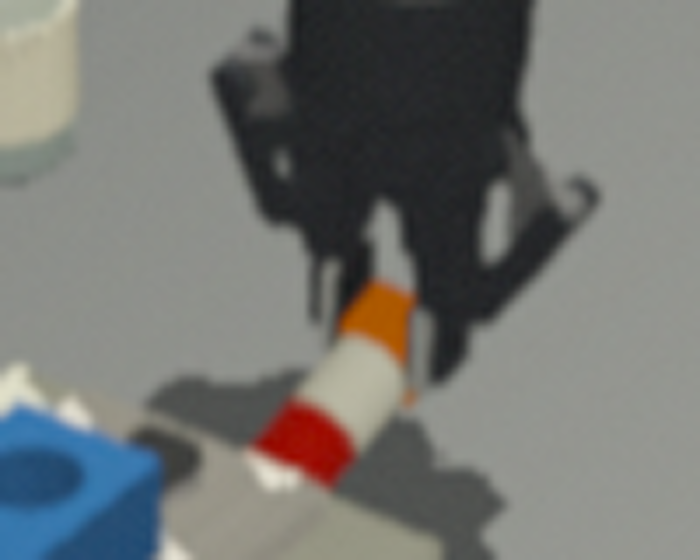

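>>> drive_tool(deltas=[[[0,0.015,0.012],0],[[0,0.018,0.014],0],[[0,0.018,0.012],0],[[0,0.016,0.008],0]])

```text
time_s: 78.35
eef_pos: [0.6054, -0.1172, 0.0805]
eef_rot: [0.076, 0.703, 0.707, -0.001]
wrist_force: [-1.0, -6.6, 1.2]
opening: 0.31
```

Run:
```python
from h import *
st2(); snap('wrist','w72');snap('side','sd40',crop=(260,130,400,240),scale=5)
```

```text
78.35 [ 0.6054 -0.1172  0.0805] jawyaw 0.0107 F [-1.  -6.6  1.2] op 0.31 q [-0.35  0.37  1.71 -0.08  0.92 -0.31]
axis [ 0.1065 -0.1091 -0.9883]
```

View pics/w72.png

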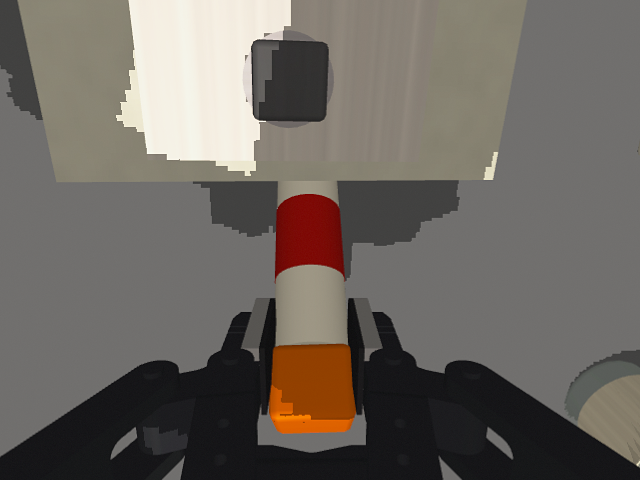

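View pics/sd40.png

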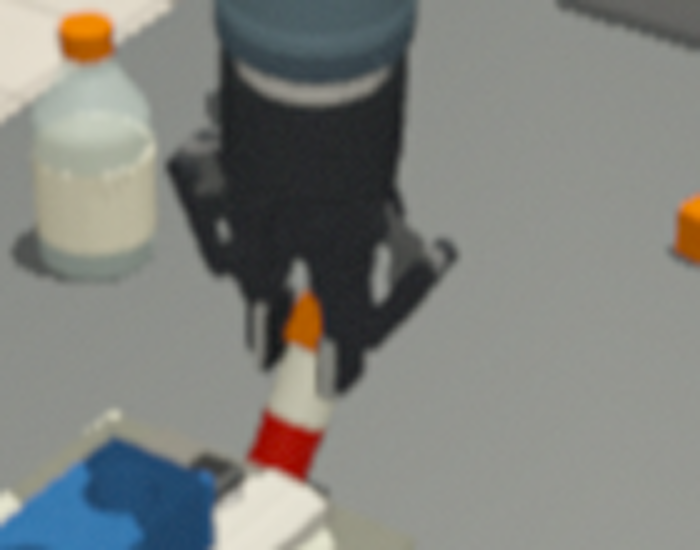

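>>> drive_tool(deltas=[[[0,0.016,0.006],0],[[0,0.014,0.003],0],[[0,0.012,0.002],0],[[0,0.006,0],0]])

```text
time_s: 78.85
eef_pos: [0.604, -0.0675, 0.0882]
eef_rot: [0.075, 0.703, 0.707, -0.002]
wrist_force: [1.3, -3.5, 0.0]
opening: 0.295
```

Run:
```python
from h import *
st2(); snap('wrist','w73')
```

```text
78.85 [ 0.604  -0.0675  0.0882] jawyaw 0.0116 F [ 1.3 -3.5  0. ] op 0.295 q [-0.26  0.35  1.72 -0.1   0.94 -0.22]
axis [ 0.1035 -0.1085 -0.9887]
```

View pics/w73.png

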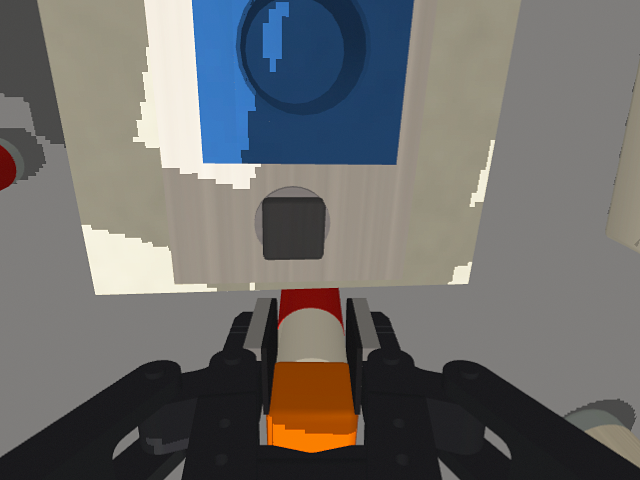

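Run:
```python
from h import *
snap('side','sd41',crop=(240,110,400,240),scale=5)
snap('scene','sc17',crop=(220,150,340,300),scale=4)
```

```text
(no output)
```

View pics/sd41.png

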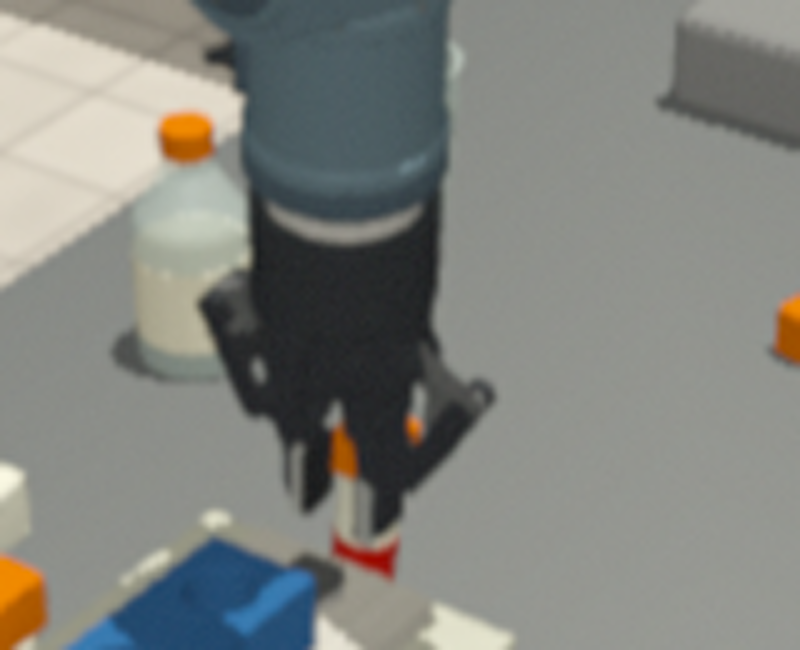

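View pics/sc17.png

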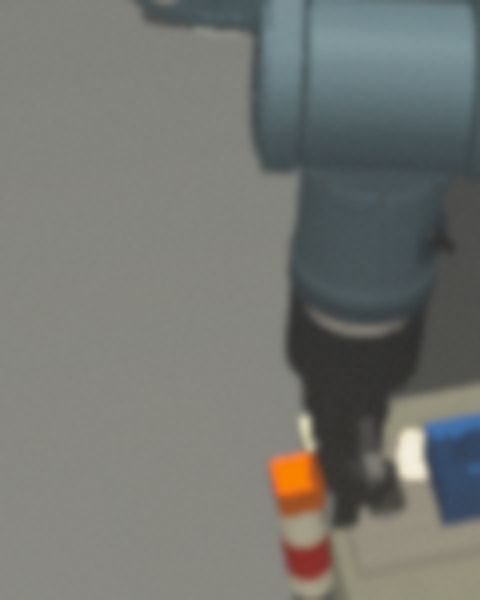

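Run:
```python
from h import *
print(tri((309,205),(295.7,278)))
snap('side','sd42',crop=(285,170,345,240),scale=8)
snap('scene','sc18',crop=(270,240,340,310),scale=8)
```

```text
(array([ 0.6152, -0.0839,  0.0952]), array([ 0.6121, -0.0875,  0.0967]))
```

View pics/sd42.png

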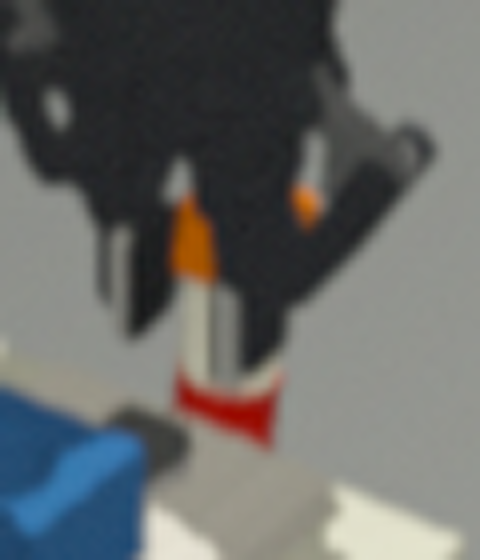

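View pics/sc18.png

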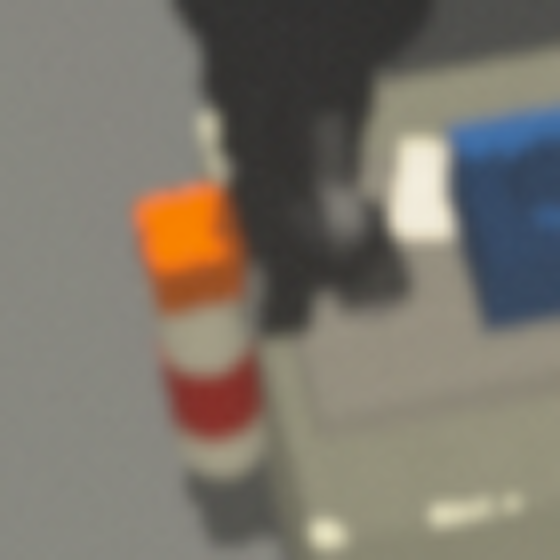

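Run:
```python
from h import *
c=camera('scene')
print(unproj(c,293.5,267.75,.115),unproj(c,293.5,267.75,.12))
print(unproj(c,297.3,299,.0),unproj(c,297.3,299,.01))
for z in (0,.115): print(proj(c,[.606,-.082,z]))
```

```text
[ 0.59459106 -0.08845198  0.115     ] [ 0.59794015 -0.08914613  0.12      ]
[ 6.11930810e-01 -8.47623488e-02 -2.22044605e-16] [ 0.61784102 -0.08604815  0.01      ]
[297.82527262 296.80248895]
[297.29709892 271.11928764]
```

>>> drive_tool(deltas=[[[0,0,0],0],[[0,0,0],0],[[0,0,0],0]], gripper=0.37)

```text
time_s: 79.55
eef_pos: [0.6032, -0.068, 0.0878]
eef_rot: [0.074, 0.704, 0.706, -0.002]
wrist_force: [0.7, 0.3, -0.7]
opening: 0.37
```

Run:
```python
from h import *
st2()
snap('scene','sc19',crop=(270,240,340,310),scale=8)
```

```text
79.55 [ 0.6032 -0.068   0.0878] jawyaw 0.009 F [ 0.7  0.3 -0.7] op 0.37 q [-0.27  0.35  1.72 -0.09  0.95 -0.22]
axis [ 0.1013 -0.1063 -0.9892]
```

View pics/sc19.png

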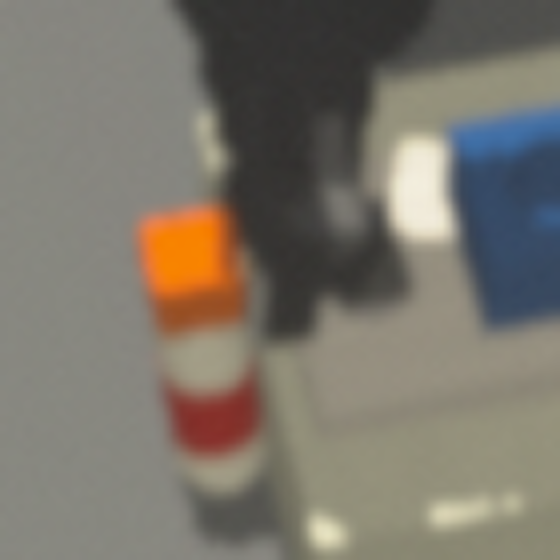

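Run:
```python
from h import *
c=camera('scene')
print(unproj(c,293.75,271.5,.115),unproj(c,297.8,300.5,.0))
snap('wrist','w74')
```

```text
[ 0.60506281 -0.0902937   0.115     ] [ 0.61647423 -0.08456117  0.        ]
```

View pics/w74.png

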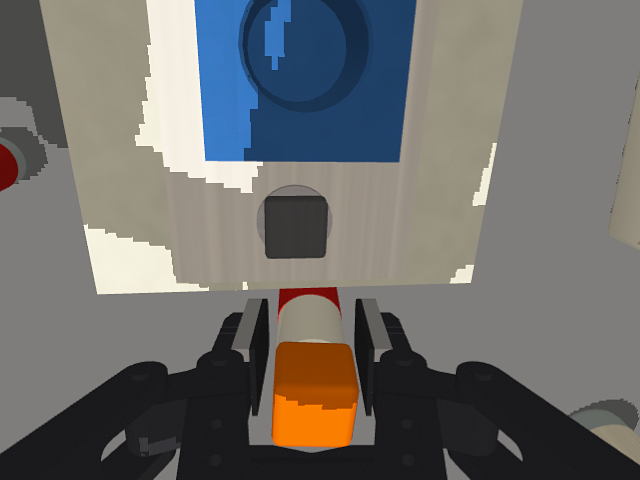

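>>> drive_tool(deltas=[[[0.001,-0.01,0],0],[[0,-0.009,0],0],[[0,0,0],0]])

```text
time_s: 80.0
eef_pos: [0.6046, -0.0886, 0.0881]
eef_rot: [0.074, 0.704, 0.707, -0.002]
wrist_force: [-1.0, 0.5, 0.5]
opening: 0.368
```

Run:
```python
from h import *
st2()
snap('scene','sc20',crop=(270,240,340,310),scale=8);snap('wrist','w75')
```

```text
80.0 [ 0.6046 -0.0886  0.0881] jawyaw 0.01 F [-1.   0.5  0.5] op 0.368 q [-0.3   0.35  1.72 -0.09  0.94 -0.26]
axis [ 0.1021 -0.1069 -0.989 ]
```

View pics/sc20.png

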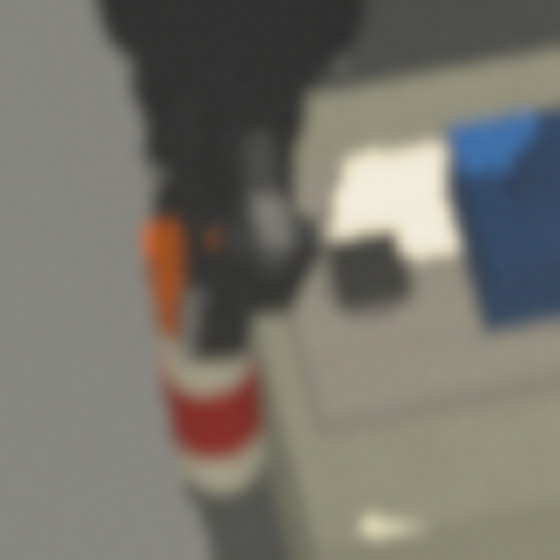

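View pics/w75.png

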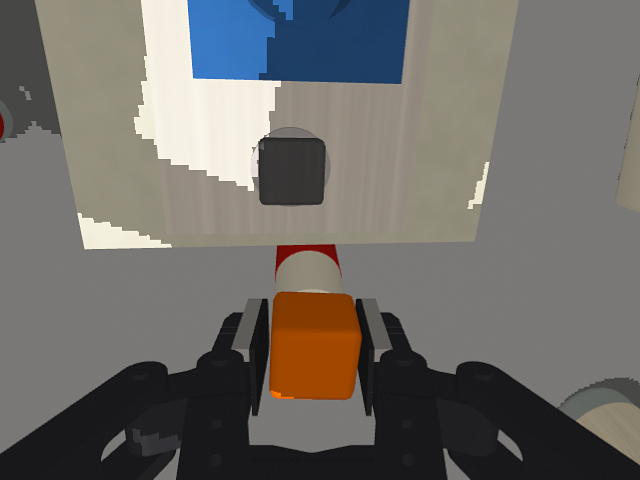

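>>> drive_tool(deltas=[[[0,0,0],0],[[0,0,0],0],[[0,0,0],0],[[0,0,0],0],[[0,0,0],0]], gripper=0.15)

```text
time_s: 80.6
eef_pos: [0.6044, -0.0876, 0.0882]
eef_rot: [0.074, 0.703, 0.707, -0.002]
wrist_force: [-0.7, 0.5, -0.4]
opening: 0.317
```

>>> drive_tool(deltas=[[[0,-0.006,0.01],0],[[0,-0.002,0.03],0],[[0,0,0.05],0],[[0,0,0.05],0],[[0,0,0.02],0],[[0,0,0],0],[[0,0,0],0]])

```text
time_s: 81.3
eef_pos: [0.6013, -0.0962, 0.2551]
eef_rot: [0.072, 0.703, 0.707, -0.002]
wrist_force: [0.1, -0.1, -0.8]
opening: 0.318
```

Run:
```python
from h import *
st2()
snap('scene','sc21',crop=(220,170,380,290),scale=5);snap('wrist','w76');snap('side','sd43',crop=(220,80,380,220),scale=5)
```

```text
81.3 [ 0.6013 -0.0962  0.2551] jawyaw 0.0106 F [ 0.1 -0.1 -0.8] op 0.318 q [-0.32  0.16  1.59 -0.07  1.27 -0.3 ]
axis [ 0.0993 -0.105  -0.9895]
```

View pics/sc21.png

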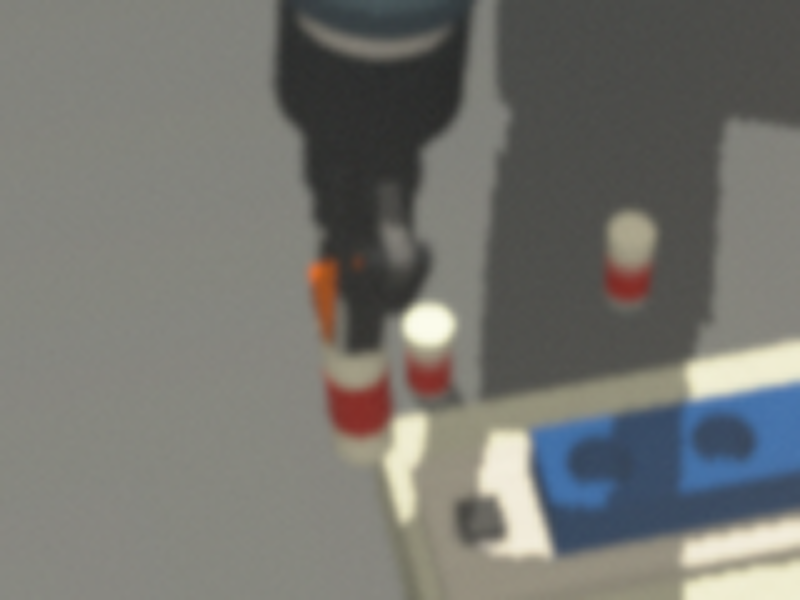

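View pics/w76.png

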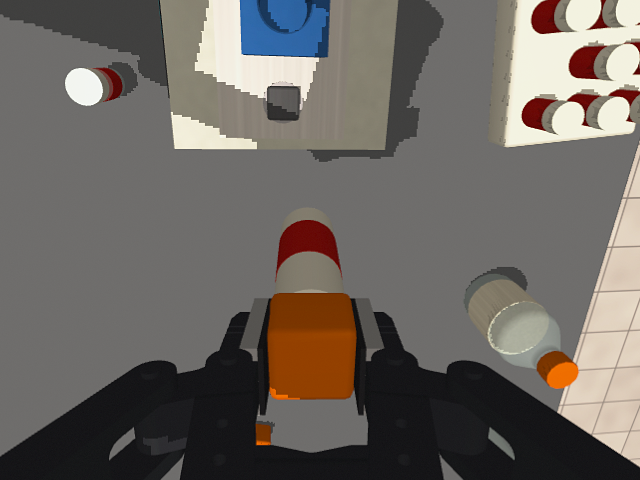

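View pics/sd43.png

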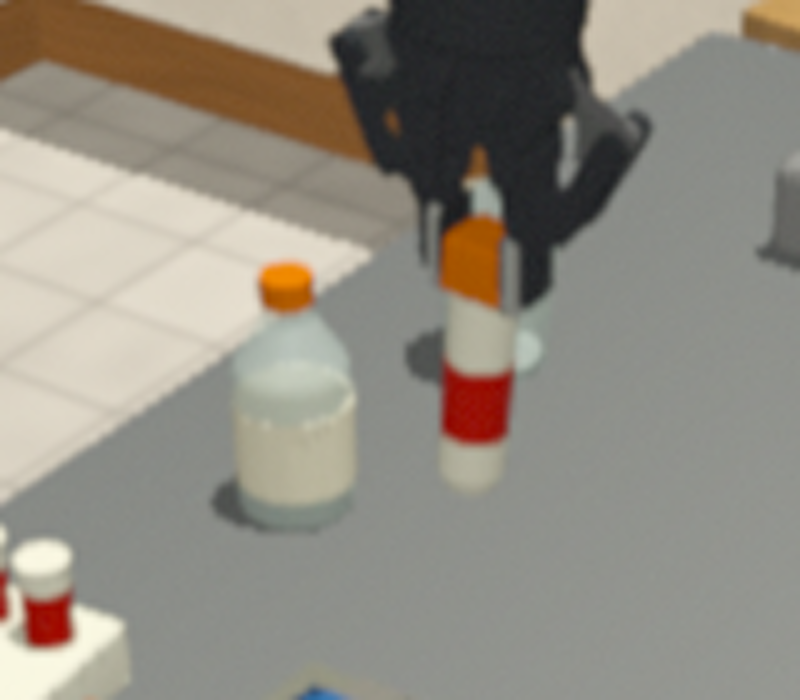

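Run:
```python
from h import *
print(tri((314,177),(291.6,261.5)))
```

```text
(array([ 0.6088, -0.0949,  0.1619]), array([ 0.6084, -0.0953,  0.1621]))
```

>>> drive_tool(deltas=[[[-0.004,0.03,0],0],[[-0.004,0.035,0],0],[[0,0.03,0],0],[[0,0.012,0],0],[[0,0,0],0],[[0,0,0],0]])

```text
time_s: 82.15
eef_pos: [0.5887, 0.0133, 0.2443]
eef_rot: [0.065, 0.704, 0.707, -0.007]
wrist_force: [0.1, -0.7, -0.5]
opening: 0.313
```

Run:
```python
from h import *
st2()
snap('scene','sc22',crop=(240,170,400,290),scale=5);snap('wrist','w77');snap('side','sd44',crop=(200,80,360,220),scale=5)
```

```text
82.15 [0.5887 0.0133 0.2443] jawyaw 0.0086 F [ 0.1 -0.7 -0.5] op 0.313 q [-0.13  0.15  1.62 -0.1   1.28 -0.11]
axis [ 0.082  -0.1026 -0.9913]
```

View pics/sc22.png

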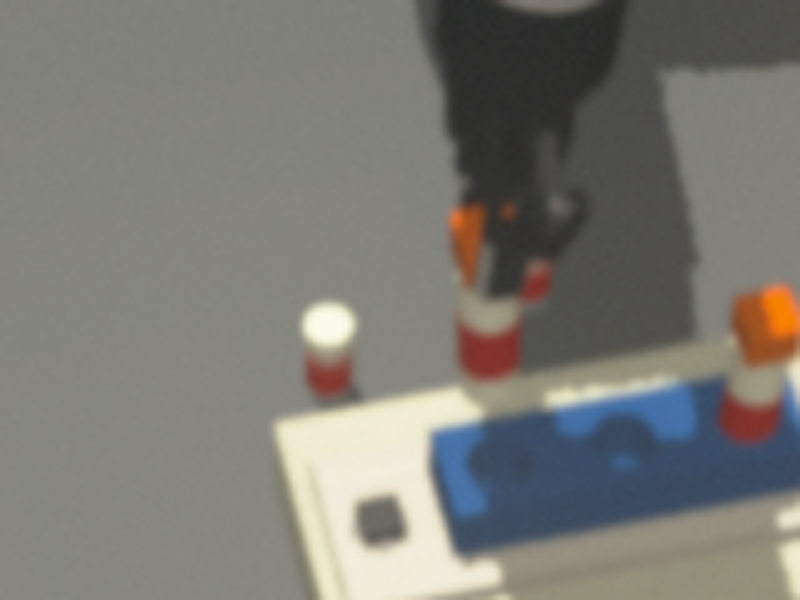

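View pics/w77.png

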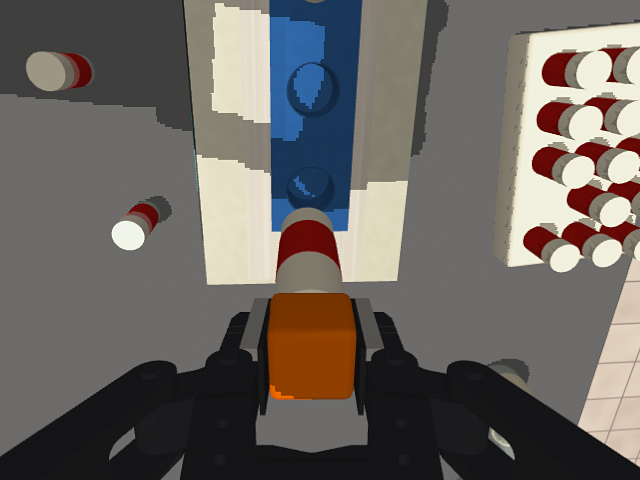

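View pics/sd44.png

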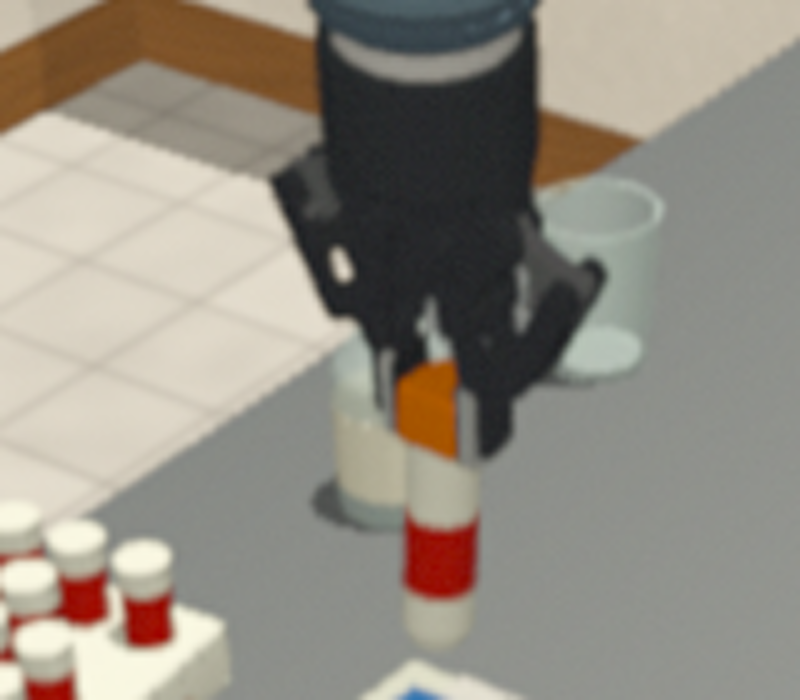

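Run:
```python
from h import *
print(tri((287.2,208),(337,250.8)))
loc(307,210,.157);loc(311,189,.108)
```

```text
(array([0.5963, 0.0145, 0.1519]), array([0.5969, 0.0153, 0.1516]))
[0.5946 0.026  0.157 ] tool [ 0.0223 -0.0016  0.0864]
[0.6009 0.024  0.108 ] tool [0.0252 0.0006 0.1357]
```

>>> drive_tool(deltas=[[[0.003,0.007,-0.01],0],[[0,0,-0.015],0],[[0,0,-0.006],0],[[0,0,0],0],[[0,0,0],0]])

```text
time_s: 83.0
eef_pos: [0.5916, 0.0199, 0.2101]
eef_rot: [0.065, 0.705, 0.706, -0.008]
wrist_force: [0.2, -0.6, -0.1]
opening: 0.318
```

Run:
```python
from h import *
st2()
snap('scene','sc23',crop=(290,200,370,290),scale=7);snap('wrist','w78',crop=(200,120,420,320),scale=3);snap('side','sd45',crop=(240,140,340,240),scale=6)
```

```text
83.0 [0.5916 0.0199 0.2101] jawyaw 0.0059 F [ 0.2 -0.6 -0.1] op 0.318 q [-0.12  0.19  1.65 -0.1   1.21 -0.09]
axis [ 0.0813 -0.1023 -0.9914]
```

View pics/sc23.png

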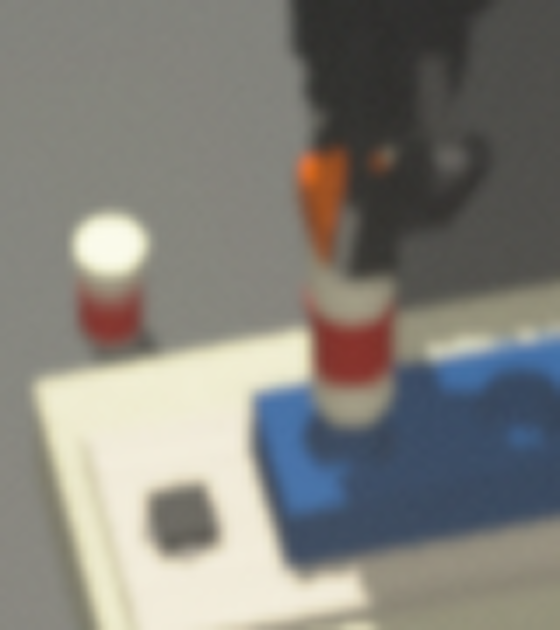

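View pics/w78.png

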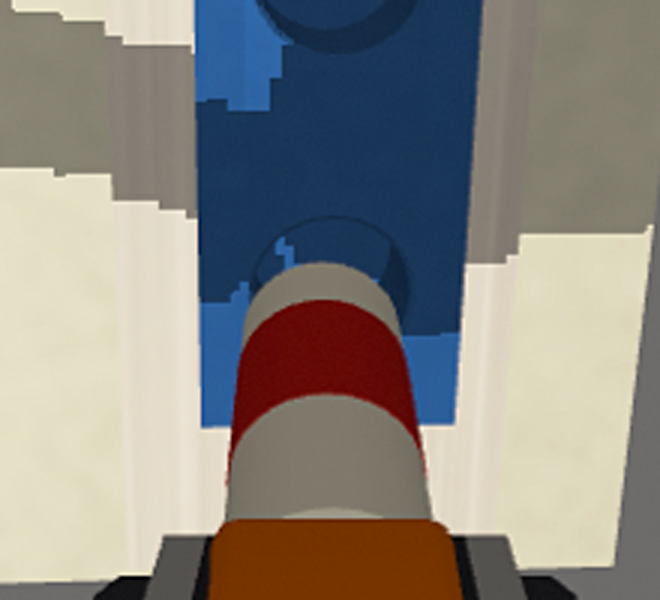

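View pics/sd45.png

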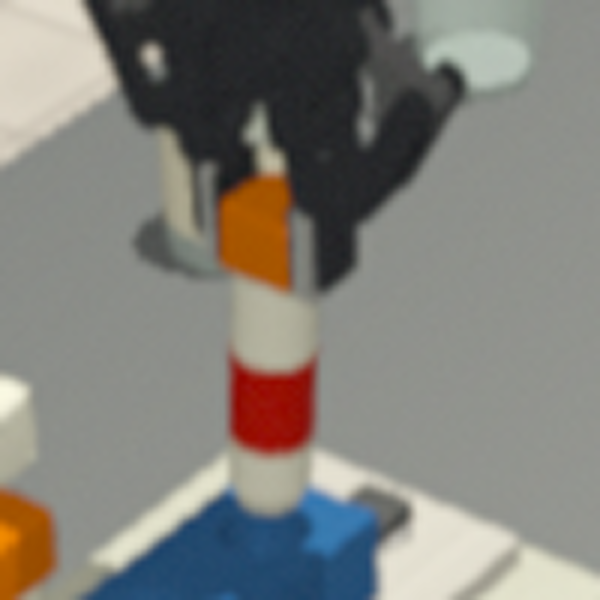

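Run:
```python
from h import *
loc(307.3,207.7,.12);loc(310.3,192,.108)
print(tri((240+268/6,140+512/6),(290+352/7,200+420/7)))
```

```text
[0.598  0.0335 0.12  ] tool [ 0.0231 -0.0016  0.0895]
[0.6008 0.0389 0.108 ] tool [0.0296 0.     0.1012]
(array([0.5978, 0.0234, 0.1144]), array([0.5988, 0.0246, 0.114 ]))
```

>>> drive_tool(deltas=[[[0.002,0,-0.008],0],[[0,0,-0.008],0],[[0,0,-0.006],0],[[0,0,0],0],[[0,0,0],0]])

```text
time_s: 83.85
eef_pos: [0.5941, 0.0197, 0.187]
eef_rot: [0.066, 0.705, 0.706, -0.007]
wrist_force: [0.3, 0.6, 0.3]
opening: 0.318
```

Run:
```python
from h import *
st2()
snap('scene','sc24',crop=(290,200,370,290),scale=7);snap('wrist','w79',crop=(200,120,420,320),scale=3)
```

```text
83.85 [0.5941 0.0197 0.187 ] jawyaw 0.0056 F [0.3 0.6 0.3] op 0.318 q [-0.12  0.22  1.66 -0.1   1.17 -0.08]
axis [ 0.083  -0.1025 -0.9913]
```

View pics/w79.png

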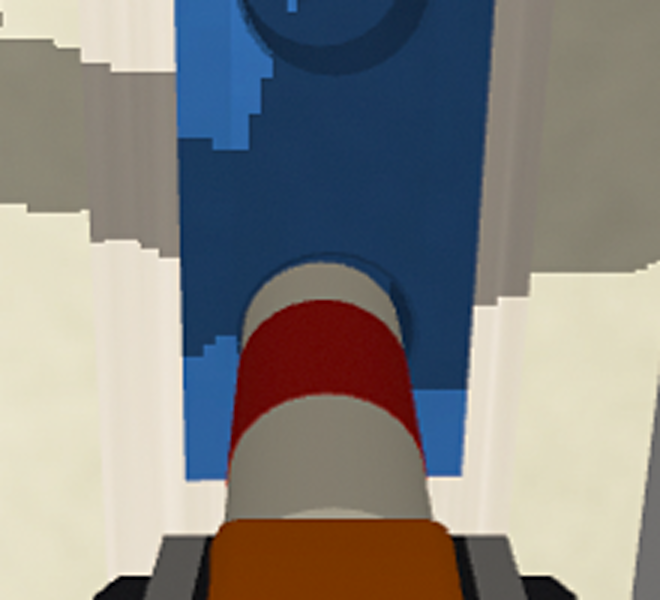

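View pics/sc24.png

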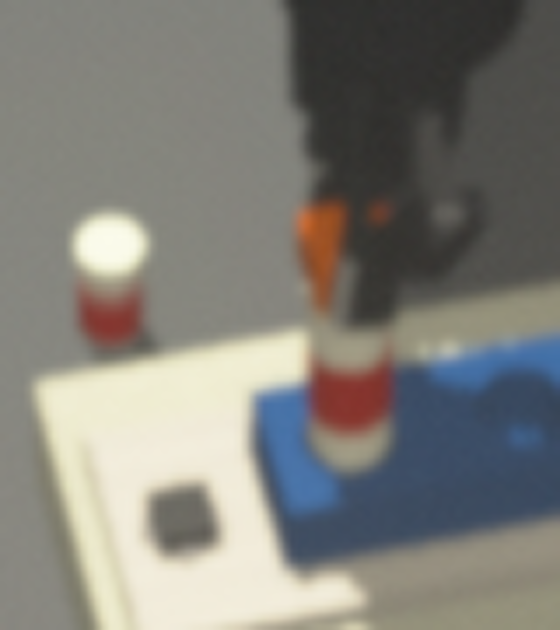

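>>> drive_tool(deltas=[[[0.001,0,-0.006],0],[[0,0.001,-0.006],0],[[0,0,-0.004],0],[[0,0,0],0]])

```text
time_s: 84.35
eef_pos: [0.5955, 0.0207, 0.1704]
eef_rot: [0.066, 0.705, 0.706, -0.007]
wrist_force: [-0.2, 0.2, -0.6]
opening: 0.319
```

>>> drive_tool(deltas=[[[0,0,-0.004],0],[[0,0,-0.002],0],[[0,0,0],0]])

```text
time_s: 84.65
eef_pos: [0.5955, 0.0208, 0.1638]
eef_rot: [0.066, 0.705, 0.706, -0.007]
wrist_force: [1.2, -0.0, -0.4]
opening: 0.319
```

Run:
```python
from h import *
st2()
snap('scene','sc25',crop=(290,200,370,290),scale=7);snap('side','sd46',crop=(240,140,340,240),scale=6)
```

```text
84.65 [0.5955 0.0208 0.1638] jawyaw 0.0057 F [ 1.2 -0.  -0.4] op 0.319 q [-0.11  0.24  1.68 -0.1   1.12 -0.08]
axis [ 0.0841 -0.1027 -0.9911]
```

View pics/sc25.png

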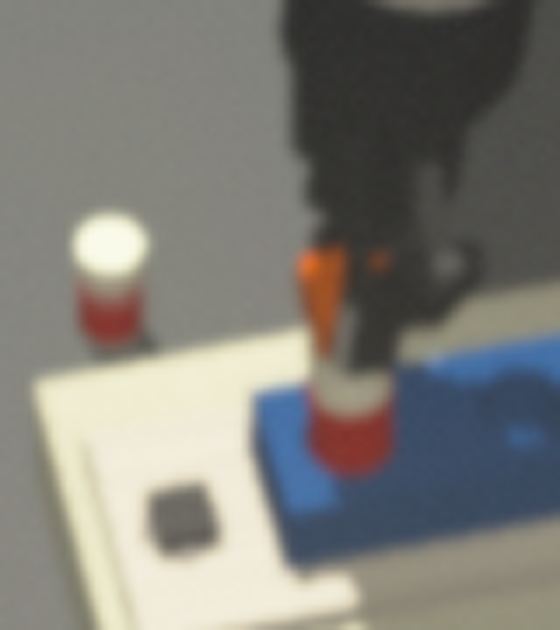

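View pics/sd46.png

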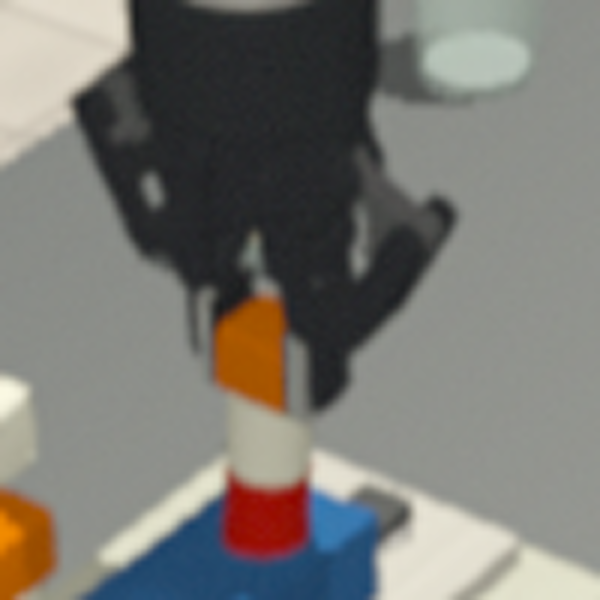

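>>> drive_tool(deltas=[[[0,0,-0.002],0],[[0,0,0],0]])

```text
time_s: 84.95
eef_pos: [0.5962, 0.0205, 0.1633]
eef_rot: [0.067, 0.705, 0.706, -0.006]
wrist_force: [-0.7, -0.1, -1.0]
opening: 0.319
```

>>> drive_tool(deltas=[[[0,0,0],0],[[0,0,0],0],[[0,0,0],0],[[0,0,0],0],[[0,0,0],0]], gripper=0.5)

```text
time_s: 85.45
eef_pos: [0.5966, 0.0206, 0.1635]
eef_rot: [0.067, 0.705, 0.706, -0.006]
wrist_force: [0.9, 0.5, 0.2]
opening: 0.503
```

Run:
```python
from h import *
st2()
snap('wrist','w80');snap('side','sd47',crop=(220,140,340,240),scale=6)
```

```text
85.45 [0.5966 0.0206 0.1635] jawyaw 0.0058 F [0.9 0.5 0.2] op 0.503 q [-0.11  0.25  1.68 -0.1   1.12 -0.07]
axis [ 0.0872 -0.1033 -0.9908]
```

View pics/w80.png

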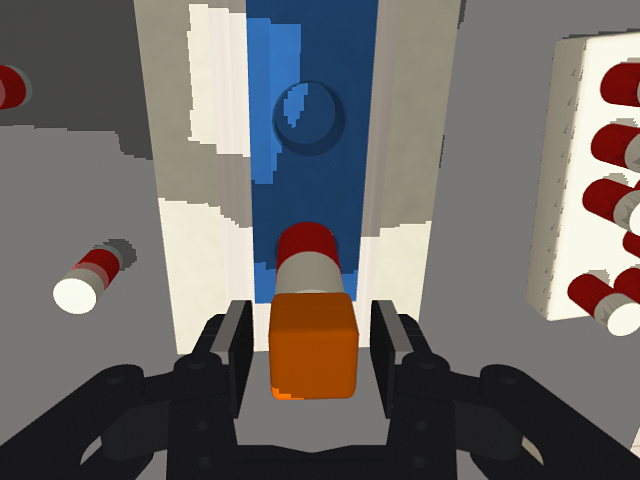

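View pics/sd47.png

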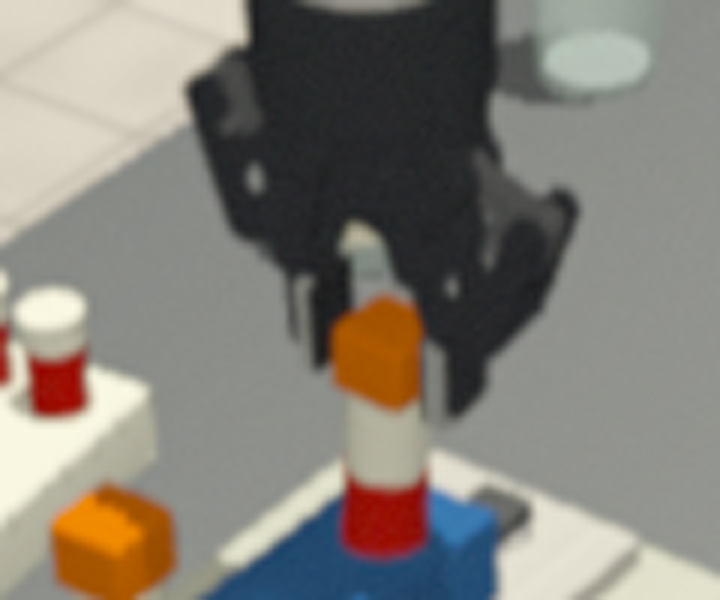

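>>> drive_tool(deltas=[[[0,0,0],0],[[0,0,0],0],[[0,0,0.02],0],[[0,0,0.03],0],[[0,0,0.04],0],[[0,0,0.04],0],[[-0.04,0,0.02],0],[[-0.05,0,0],0],[[-0.05,0,0],0],[[-0.05,0,0],0]], gripper=0.75)

```text
time_s: 86.55
eef_pos: [0.4041, 0.02, 0.3165]
eef_rot: [0.067, 0.705, 0.706, -0.007]
wrist_force: [-0.2, -0.3, 1.9]
opening: 0.755
```

>>> drive_tool(deltas=[[[-0.03,-0.05,0],0],[[0,-0.05,0],0],[[0,-0.05,0],0],[[0,-0.03,0],0],[[0,0,0],0],[[0,0,0],0]])

```text
time_s: 87.15
eef_pos: [0.3724, -0.1542, 0.3189]
eef_rot: [0.071, 0.702, 0.708, -0.005]
wrist_force: [0.1, -0.3, -0.7]
opening: 0.752
```

Run:
```python
from h import *
st2()
snap('scene','sc26',crop=(280,170,500,330),scale=3.6);snap('side','sd48',crop=(160,150,400,450),scale=2)
```

```text
87.15 [ 0.3724 -0.1542  0.3189] jawyaw 0.014 F [ 0.1 -0.3 -0.7] op 0.752 q [-0.67 -0.4   1.97 -0.03  1.44 -0.67]
axis [ 0.0941 -0.1075 -0.9897]
```

View pics/sc26.png

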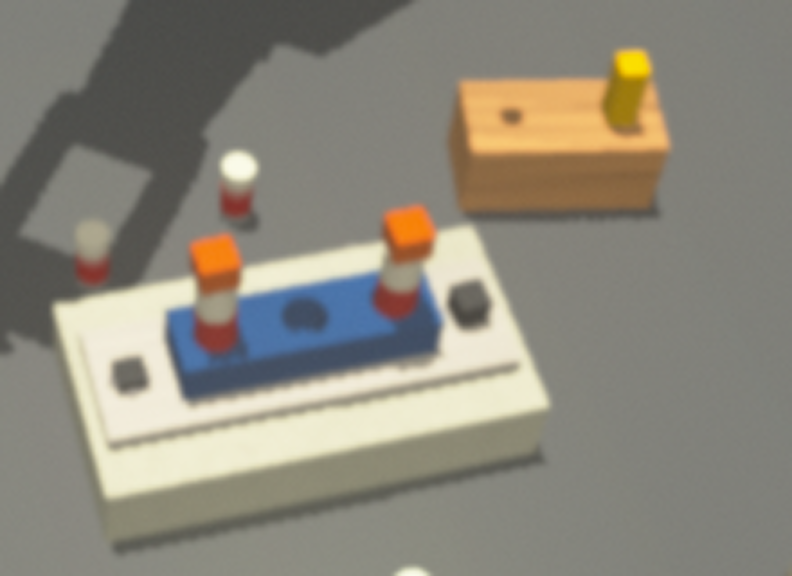

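View pics/sd48.png

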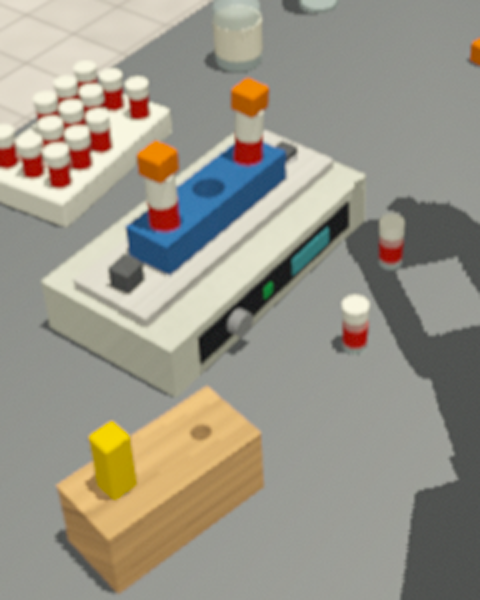

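Run:
```python
from h import *
for n,x0,y0,s in (('scene',280,170,3.6),('side',160,150,2)):
    c=camera(n)
    for nm,p in [('c2',(.6008,.1475)),('c0',(.5982,.0235))]:
        print(n,nm,[((np.array(proj(c,[*p,z]))-[x0,y0])*s).round(1) for z in (.108,.19)])
    print(n,'bolt head top',((np.array(proj(c,[.602,.2055,.096]))-[x0,y0])*s).round(1),'drift shoulder/top',[((np.array(proj(c,[.455,.3815,z]))-[x0,y0])*s).round(1) for z in (.07,.13)])
```

```text
scene c2 [array([392.6, 295.6]), array([408. , 220.4])]
scene c0 [array([214.7, 328.8]), array([221.1, 254.1])]
scene bolt head top [471.  290.8] drift shoulder/top [array([615.4, 113. ]), array([632.1,  59. ])]
side c2 [array([166.7, 220.5]), array([158.9, 150.1])]
side c0 [array([249.2, 155.7]), array([245.5,  87.1])]
side bolt head top [125.4 263.8] drift shoulder/top [array([119.2, 484.6]), array([110.5, 433.7])]
```

>>> drive_tool(deltas=[[[0,0,0],0],[[0,0,0],0],[[0,0,0],0],[[0,0,0],0]])

```text
time_s: 87.75
eef_pos: [0.3735, -0.1501, 0.3189]
eef_rot: [0.071, 0.699, 0.712, -0.005]
wrist_force: [-0.1, 0.0, -0.1]
opening: 0.747
```

Run:
```python
from h import *
snap('scene','sc27');snap('scene','sc28',crop=(310,220,440,290),scale=6)
```

```text
(no output)
```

View pics/sc28.png

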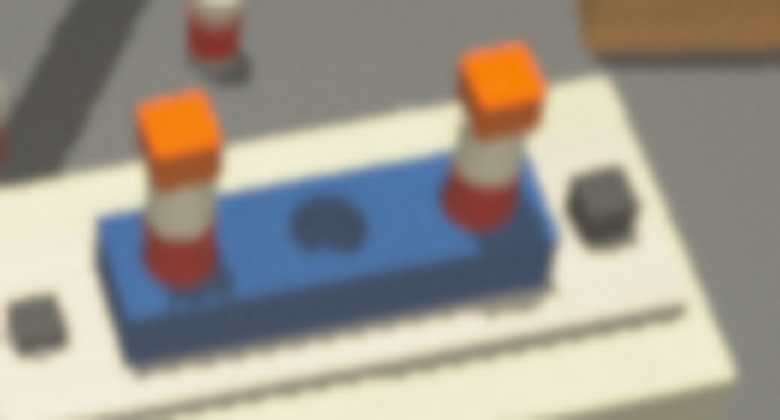

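View pics/sc27.png

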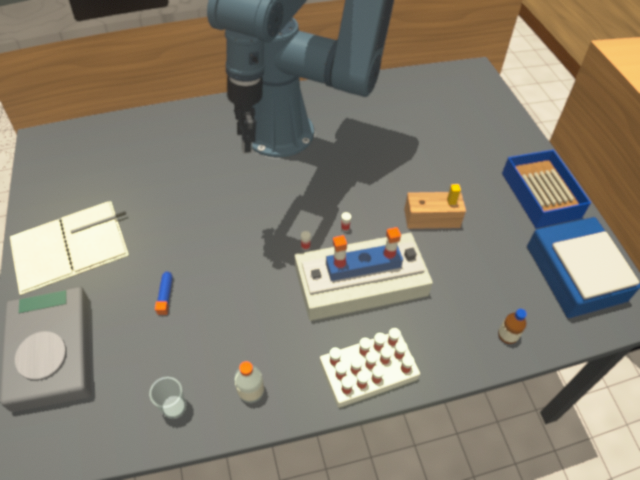

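Run:
```python
from h import *
snap('side','sd49',crop=(220,180,300,270),scale=7)
```

```text
(no output)
```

View pics/sd49.png

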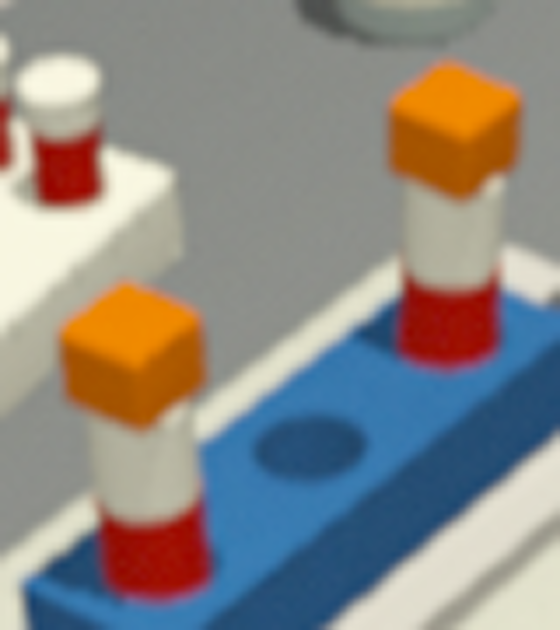

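Run:
```python
from h import *
print(tri((238.9,226.9),(393.3,233.0)));print(tri((285,194.9),(339.7,240.3)))
```

```text
(array([0.6025, 0.1477, 0.1853]), array([0.6023, 0.1475, 0.1853]))
(array([0.5948, 0.0211, 0.1869]), array([0.5944, 0.0207, 0.1871]))
```

```bash
python3 -c "
from bench import hand_in,get_obs
print(get_obs()['dq']);print(hand_in())"
```

```text
[-1.78276662e-04 -1.26088438e-03  1.89006108e-03 -5.47519122e-05
 -1.45813207e-03  1.22282052e-04]
the job is handed in; nothing more can be done
None
```

The job is handed in at about 88 s of the 210 s allowed, with every step of the task carried out. The hand-in gave no verdict.

**What I did:** I pushed the drift fully home through both holes, then put it back upright and home in its block hole. The loose bolt went into the plate hole, head flat on the plate. Only two real tubes were present, since the blue one is a decoy. I stood one in cup_2 and one in cup_0.

**Last checks:**
- **Tubes:** both cap tops triangulate to 0.185–0.187 m against 0.190 m expected for full depth. That is a few mm lower than expected, not higher, and about the error of my measurement. The cup_0 tube leans about 0.04 rad and the cup_2 tube about 0.01–0.02 rad, against a limit of 0.15 rad.
- **Bolt, drift and vials:** in the pictures the bolt head sits flat and the drift is home. The two vials stand where they started.
- **Arm:** it is clear of everything and practically still.

**Went less well:**
- **Contact force:** while I was straightening the tool tilt at about 63.7 s, the closed fingers pressed on the tool block. The wrist force read 33–41 N, around the 40 N limit.
- **Tool tilt:** the tool crept to as much as 0.15 rad. I corrected it by pushing gently against the tool block, and it was about 0.14 rad again at the end.
- **Second tube:** it slid in the grip as it was stood up, so I set it down on the bench and gripped it again before placing it.

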